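# Fit a fresh cell in the bench scale

### The job

The bench scale has its pan off and its battery cover standing open: fit the larger of the two cells in it, flat end first, pressing back the coil spring and then dropping the end with the nub down against the fixed contact, and press the cell fully down so that it lies flat in its cradle. Then swing the cover shut and press it until it snaps home. Leave the small cell, the piping nozzle and the little gel bottle standing where they are.

Things in the scene. Friction and masses are not known exactly. Their poses are not given: they have to be found in the camera images.
- big_cell_center (a point): Middle of the larger of two dark steel-grey battery cells: a cylinder 34 mm wide, 61.5 mm long overall, 140 g, lying on its side on the table (point on its axis, 17 mm up, 30.75 mm from either end). Its x axis runs along the cell to the nub (+) end, the other end is flat. It may be rolled about x, so only the direction of x matters.
- big_cell_nub (a point): Tip of the larger cell's nub, a button 10 mm wide and 2.5 mm high on its axis, included in the 61.5 mm. When the cell is let go, friction under the spring's push can keep the nub a few mm high on the contact; a push of about 6 N down on that end of the cell seats it.
- bench_scale: White bench scale without its pan, fixed on the table, turned by some yaw. Origin on the table under the middle of the battery cradle; x points to its back (away from its display), y to its left, z up. 206 mm wide, from x = -152 to +95 mm; flat deck at z = 50 mm. Four pan supports at x = +-72, y = +-86 mm rise to z = 83 mm.
- cradle (a point): Middle of the cradle floor (x = 0, y = 0, z = 41 mm in the scale's frame, same axes). The cradle is a trough in the deck along x, 9 mm deep, 34 mm wide, from x = -46 to +30.75 mm. A seated large cell has its middle at x = 0, z = 58 mm, nub to +x, and over half of it stands above the deck, so fingertips just clear of the deck can hold it by its sides.
- plus_contact (a point): Point on the fixed (+) contact where the nub's centre presses: x = 30.75, y = 0, z = 58 mm in the scale's frame (same axes). It is on the front face of the terminal wall, which is 7.5 mm thick, 36 mm wide, with its top at z = 65 mm.
- spring_contact (a joint): Travel of the coil spring's cap at the front of the cradle (m): 0 free, grows as it is pressed to the front (scale -x), at most 0.016. Force 1.5 N plus 0.6 N per mm; a seated large cell holds it at 0.0075. Cap: disc 14 mm wide, face at x = -23.25 mm when free, centre z = 58 mm. The spring wall behind it is at x = -51 to -46 mm, top z = 72 mm.
- battery_cover (a joint): Angle of the grey domed battery cover (rad): 0 shut, grows as it swings open to the back, 1.9 to 2.2 at the start; it stays where it is left. 102 mm long, 54 mm wide; shut, its top is at z = 79.5 mm. A sprung catch at its free end stops it about 0.08 rad short of shut until it is pressed down there with about 5 N; then it snaps to 0.
- cover_hinge (a point): Middle of the cover's hinge line, which runs along the scale's y: x = 45, y = 0, z = 54 mm in the scale's frame.
- cover_edge (a point): Middle of the outer top edge of the cover's free end, 105 mm from the hinge along the cover and 25.5 mm out from it. Shut: x = -60, z = 79.5 mm in the scale's frame. Open, it is the rearmost edge, on the back of the cover. A 26 mm wide finger lip sticks out 9 mm beyond the free end at the inner side.
- small_cell_center (a point): Middle of the smaller cell, same look, 26 mm wide and 50 mm tall, standing upright on the table (its z axis points up). It does not fit this scale; leave it standing.
- nozzle_star: Steel piping nozzle, a cone 30 mm wide and 42 mm high, standing on the table; origin at the centre of its underside. A bystander.
- gel_plum: Small bottle with a white cap, 30 mm wide and 87 mm high, standing on the table; origin at the centre of its underside. A bystander.
Things that resemble listed ones, but are neither listed nor needed, are in the scene too. Leave any green or orange look-alike of the part that bears big_cell_center alone. Leave any blue look-alike of the part that bears small_cell_center alone.

How it is judged (in metres and radians):
On the way:
1. with the cover still open, the large cell lies fully down in the cradle, nub on the fixed contact, flat end pressing the spring back (distance between big_cell_nub and plus_contact below 0.005 m and angle between the x axis of big_cell_center and the x axis of bench_scale, either way round below 0.08 rad and value of joint spring_contact above 0.005 m and value of joint battery_cover above 0.5 rad), for 0.2 s.
At the end, for the whole second after the job is handed in: The large cell lies along the cradle (within 0.08 rad), its nub tip within 5 mm of the point on the fixed contact, its flat end holding the spring back over 5 mm; the cover is snapped shut (under 0.03 rad); small cell, nozzle and bottle stand upright (within 0.2 rad) (distance between big_cell_nub and plus_contact below 0.005 m and angle between the x axis of big_cell_center and the x axis of bench_scale, either way round below 0.08 rad and value of joint spring_contact above 0.005 m and value of joint battery_cover below 0.03 rad and angle between each of small_cell_center, nozzle_star, gel_plum's own z axis and vertical below 0.2 rad); the robot touches nothing.
It fails at once if the small cell is moved by more than 30 mm (distance of small_cell_center from where it was at the start of the episode above 0.03 m).
It fails at once if the piping nozzle is moved by more than 30 mm (distance of nozzle_star from where it was at the start of the episode above 0.03 m).
It fails at once if the gel bottle is moved by more than 30 mm (distance of gel_plum from where it was at the start of the episode above 0.03 m).
It also fails if it takes over 53 s, if anything falls off the work surface, if the arm or the gripper's body presses on something with over 40 N, if the wrist force passes 120 N, or if a joint passes its speed limit or range.

### The arm

A 7-joint arm with a two-finger parallel gripper is mounted at the origin on a cart in front of the work surface, level with it; the furniture and walls round the work are solid. World frame = base frame: x ahead of the robot, y to its left, z up, the work surface at z = 0. Lengths are in m, angles in degrees, forces in N, time in s.
With the tool pointing down it reaches from about 0.425 to 0.95 m from the base axis. Payload 16.7 kg.
Tool frame: the origin (TCP) lies at the very end of the fingers, on their centre line; the grasp point (between the pads) lies 19 mm behind it; x points along the fingers, y is the direction in which the jaws open and shut, and the axes are right-handed (so a half turn about x gives the same grasp; the last joint's range is limited). The gripper opens to 94 mm and grips with 3 to 60 N. Pads are 16 mm wide; open, the fingers measure 119 mm over their backs; the gripper's body (75 mm by 177 mm) begins 78 mm behind the grasp point.
Start: joints at [-81.962, 24.414, 4.234, 92.017, -1.954, 63.644, -3.845], TCP at [0.193, 0.647, 0.205] pointing down, gripper open.
Joint ranges: [-163.25, 163.25], [-28.42, 122.38], [-70.27, 78.77], [12.13, 141.07], [-58.53, 238.53], [9.26, 117.41], [-156.51, 156.51]. Speed limits (degrees/s): [108.29, 108.29, 136.94, 136.94, 172.46, 172.46, 172.46].

### API

Orientations are given as a 3x3 rotation matrix whose columns are the frame's x, y, z axes.
In Python, from cell import robot, imaging gives the robot as it stands. The module is installed in compiled form; this text tells all that it offers.
- The arm moves only by the tool servo_tool, never from a script. Its argument "targets" is a list of rows, each a list of 3 entries, a list of its own where there are three numbers: the shift along the world's x, y, z scaled (see below), then the turn, a rotation vector about the world's x, y, z scaled (see below), then the closure, from -1 (fully open) to 1 (shut). In form: [[[tx, ty, tz], [ax, ay, az], grip], ...]. A call has exactly 5 rows; each row shifts and turns the commanded pose from where the row before left it; what a row does not reach is not made up. The controller multiplies each number of a shift by 30 mm and each number of a turn by 8 degrees. A row lasts 1/10 s, in which the tool goes at most 50 mm and 8.59 degrees, less where a joint would pass 70% of its speed; a pose out of reach is approached as far as the arm can. A call with a number of a shift or a turn outside -1 to 1 is refused whole. A call with a gripper value outside its range is refused whole. The fingers move at their own pace and stop on an object; the grip force is fixed at half the most. Time passes only in rows, so rows that do not move let the fingers close, or fill a call up. It gives the time, the measured TCP pose, the force and the opening at its end, in the units of the state.
- robot.get_obs(): the state, without advancing time (a new reading comes with each control period).
- imaging.grab_frame(name): name is "scene" or "top" or "wrist"; returns the picture (384x512x3 uint8, red, green, blue); there is no depth.
- imaging.get_calibration(name): a dict with "mtx" (3x3 intrinsics, pixels), "origin" and "orientation" of the camera in the world; the wrist camera has in their place "T_tool_cam" (4x4, takes a point from camera to tool coordinates, whose origin is the TCP and whose axes are the tool frame's). Camera axes: x right, y down, z forward; pixel columns grow to the right and rows downward; lengths in m; the calibration is good to about 2 mm. The wrist camera is an equidistant fisheye: a pixel r from the principal point sees the ray r / f radians off the axis. A picture is of the moment at which its call begins: read the wrist's pose just before it. get_calibration takes no time and is no camera call.
- robot.sign_off(): hands the job in, once; it reports no verdict.
The state is a dict: "time": time; "joints": joint angles; "dq": joint speeds; "joint_torque": joint torques, N m; "position": TCP position; "ee_rot": TCP orientation; "force": force on the tool from outside, world axes, zero at the start; "torque": the same for the moment, N m; "finger_gap": opening from 0.0 (shut) to 1.0 (fully open).
Only numpy, scipy, OpenCV 4.12 (cv2) and the standard library are available. Lean on these libraries where they do the work, as an engineer would, in place of code of your own. Each camera call takes 0.05 s, during which the arm holds its last target.

## Working session

There is one attempt and no reset: what is moved stays moved. The work goes in short steps, Python scripts to look and compute and a tool call to move; the robot and the scene stay as the last step left them, time stands still between calls to the robot, and variables do not carry over. Pictures are saved under pics/ and viewed, and the job is handed in when it is done.

Besides the shell and the picture viewer there is one more tool, called after ">>>" as name([rows], argument=value, ...), one row to a line, values as JSON. servo_tool: Moves the arm, as the interface text tells. Its arguments: {"type":"object","properties":{"targets":{"type":"array"}},"required":["targets"]}

```bash
mkdir -p pics; python3 - <<'E'
from cell import robot, imaging
import cv2
o=robot.get_obs()
print({k:o[k] for k in o})
for n in ["scene","top","wrist"]:
    im=imaging.grab_frame(n); cv2.imwrite(f"pics/{n}0.png",im[:,:,::-1])
    c=imaging.get_calibration(n); print(n,c)
E
```

```text
{'time': 0.0, 'joints': array([-81.96228742,  24.45042762,   4.22973224,  92.05109814,
        -1.95327541,  63.64519861,  -3.84356128]), 'dq': array([-0.00676748,  0.00317887, -0.04750447,  0.04751122, -0.0565058 ,
        0.06655601,  0.00505121]), 'joint_torque': array([-1.73898052e-04, -9.35820723e+01,  3.66652563e+00, -4.54179776e+01,
       -4.88435640e-02,  2.02539959e-02,  1.05613985e-04]), 'position': array([0.19276762, 0.6464281 , 0.20477455]), 'ee_rot': array([[-2.81926732e-04,  2.85730733e-01,  9.58309902e-01],
       [-1.27144971e-03,  9.58309063e-01, -2.85730857e-01],
       [-9.99999152e-01, -1.29899802e-03,  9.31193161e-05]]), 'force': array([-0.33135708, -0.56813191, -0.66337664]), 'torque': array([ 0.02656661, -0.004931  , -0.00253698]), 'finger_gap': 0.9982516960678071}
scene {'mtx': array([[388.12802955,   0.        , 250.5788837 ],
       [  0.        , 388.12802955, 193.47395645],
       [  0.        ,   0.        ,   1.        ]]), 'origin': array([-0.16596371, -0.57596896,  0.72559312]), 'orientation': array([[ 0.58253572, -0.50706847,  0.63524302],
       [-0
[... 298 characters left out ...]
 0.93310949]), 'orientation': array([[-0.013324  , -0.99055816,  0.1364441 ],
       [-0.99979256,  0.01530008,  0.01344426],
       [-0.01540493, -0.13623667, -0.99055654]])}
wrist {'mtx': array([[297.31863964,   0.        , 259.57791829],
       [  0.        , 297.31863964, 191.47074632],
       [  0.        ,   0.        ,   1.        ]]), 'T_tool_cam': array([[ 2.69706570e-04, -2.48845973e-01,  9.68543034e-01,
        -1.77838127e-01],
       [ 9.99999439e-01, -9.25450084e-04, -5.16240298e-04,
         4.56599325e-04],
       [ 1.02480255e-03,  9.68542630e-01,  2.48845583e-01,
        -7.27537843e-02],
       [ 0.00000000e+00,  0.00000000e+00,  0.00000000e+00,
         1.00000000e+00]])}
```

View pics/scene0.png

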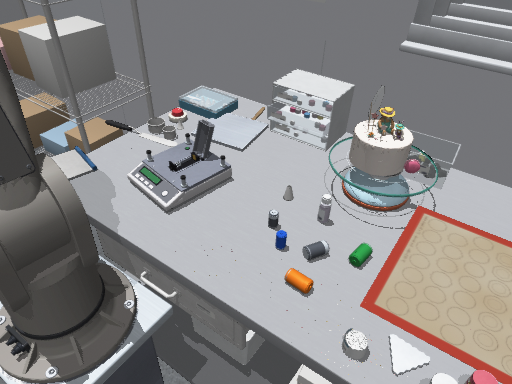

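View pics/top0.png

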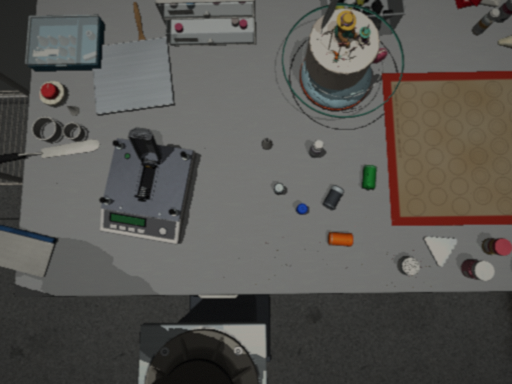

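View pics/wrist0.png

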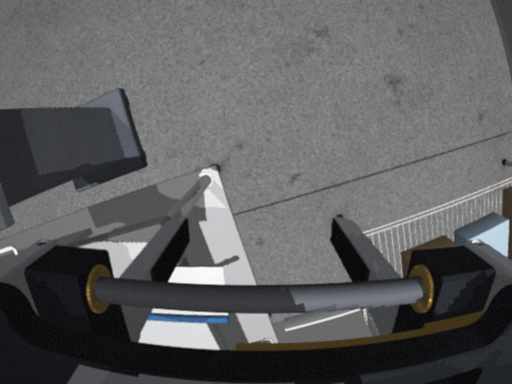

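The top view shows the scale at about (148,190), and the dark large cell at about (333,197) with its nub end unclear. The small cell is at (279,188), the nozzle at (267,143) and the bottle at (318,148). I'll enlarge the crops.

```bash
python3 - <<'E'
import cv2
t=cv2.imread("pics/top0.png"); s=cv2.imread("pics/scene0.png")
cv2.imwrite("pics/a.png",cv2.resize(t[120:250,90:210],None,fx=5,fy=4.5,interpolation=cv2.INTER_CUBIC)[:600])
cv2.imwrite("pics/a.png",cv2.resize(t[120:250,90:210],None,fx=4.6,fy=4.6,interpolation=cv2.INTER_CUBIC))
cv2.imwrite("pics/b.png",cv2.resize(t[130:230,250:390],None,fx=5.5,fy=5.5,interpolation=cv2.INTER_CUBIC))
cv2.imwrite("pics/c.png",cv2.resize(s[110:210,120:240],None,fx=6,fy=6,interpolation=cv2.INTER_CUBIC))
cv2.imwrite("pics/d.png",cv2.resize(s[180:300,255:385],None,fx=5,fy=5,interpolation=cv2.INTER_CUBIC))
E
```

```text
(no output)
```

View pics/a.png

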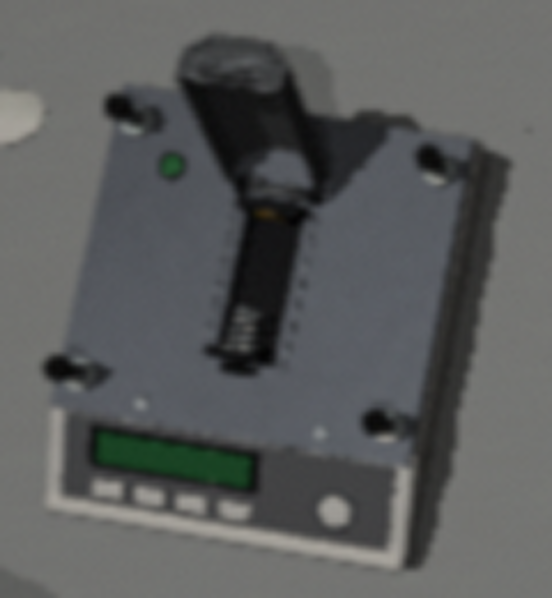

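View pics/b.png

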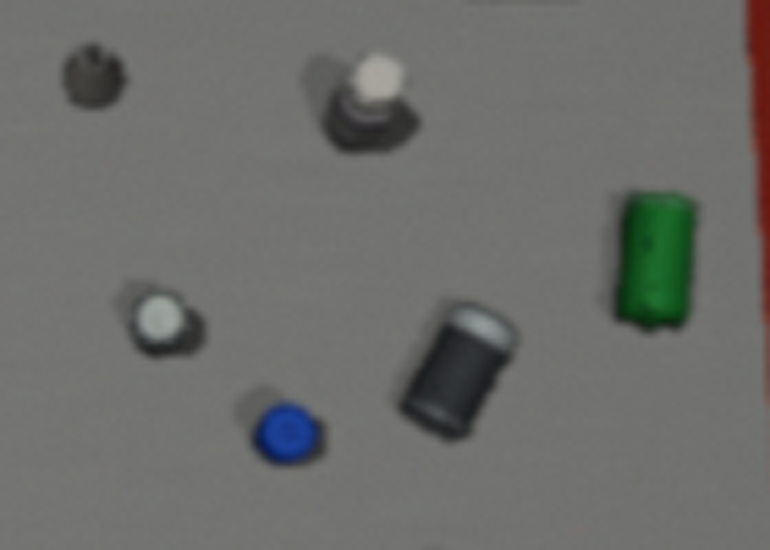

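View pics/c.png

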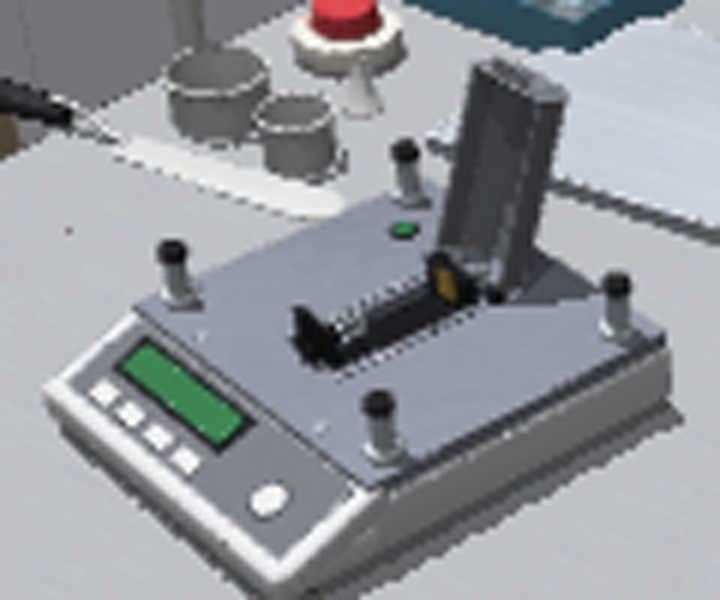

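View pics/d.png

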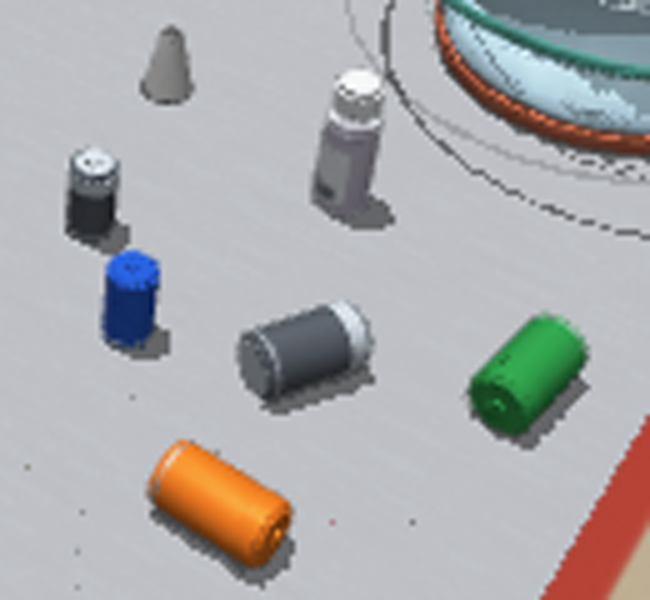

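```bash
cat > h.py <<'E'
import numpy as np, cv2
from scipy.optimize import least_squares
from scipy.spatial.transform import Rotation as R
from cell import robot, imaging
CAL={n:imaging.get_calibration(n) for n in ["scene","top","wrist"]}
def proj(n,P):
    c=CAL[n];p=(np.atleast_2d(P)-c["origin"])@c["orientation"]
    q=p@c["mtx"].T; return q[:,:2]/q[:,2:]
def ray(n,uv):
    c=CAL[n];d=c["orientation"]@np.linalg.inv(c["mtx"])@np.array([uv[0],uv[1],1.]);return c["origin"],d
def onz(n,uv,z):
    o,d=ray(n,uv);return o+d*(z-o[2])/d[2]
def wpose(o): return np.array(o["position"]),np.array(o["ee_rot"])
def wray(o,uv):
    c=CAL["wrist"];K=c["mtx"];T=c["T_tool_cam"]
    v=np.array([(uv[0]-K[0,2])/K[0,0],(uv[1]-K[1,2])/K[1,1]]);r=np.linalg.norm(v)
    d=np.array([*(v/max(r,1e-9)*np.sin(r)),np.cos(r)])
    p,Rm=wpose(o); return p+Rm@T[:3,3],Rm@T[:3,:3]@d
def wonz(o,uv,z):
    a,d=wray(o,uv);return a+d*(z-a[2])/d[2]
def wproj(o,P):
    c=CAL["wrist"];K=c["mtx"];T=c["T_tool_cam"];p,Rm=wpose(o)
    q=((np.atleast_2d(P)-p)@Rm-T[:3,3])@T[:3,:3]
    th=np.arctan2(np.linalg.norm(q[:,:2],axis=1),q[:,2]);n=np.linalg.norm(q[:,:2],axis=1)
    v=q[:,:2]/n[:,None]*th[:,None]
    return np.c_[v[:,0]*K[0,0]+K[0,2],v[:,1]*K[1,1]+K[1,2]]
def s2w(S,P):
    x,y,a=S;P=np.atleast_2d(P).astype(float);c,s=np.cos(a),np.sin(a)
    return np.c_[x+c*P[:,0]-s*P[:,1],y+s*P[:,0]+c*P[:,1],P[:,2]]
E
python3 - <<'E'
from h import *
F=np.array([[72,86,83],[72,-86,83],[-72,86,83],[-72,-86,83]])/1000
top=np.array([[118,104],[430,156],[60,366],[376,421]])/4.6+[90,120]-0.4
sc=np.array([[403,145],[617,280],[172,247],[378,399]])/6+[120,110]-0.4
f=lambda S:np.r_[(proj("top",s2w(S,F))-top).ravel(),(proj("scene",s2w(S,F))-sc).ravel()]
r=least_squares(f,[0.5,0.14,-0.2]);print(r.x,np.degrees(r.x[2]),r.fun.round(1))
b=lambda u,v:np.array([u/5.5+250,v/5.5+130])-.4
d=lambda u,v:np.array([u/5+255,v/5+180])-.4
for nm,p,z in [("cell A end(flat?)",b(436,415),.02),("cell B end",b(484,325),.02),("cell mid",b(459,370),.02),("small",b(160,318),.05),("nozzle",b(93,78),.02),("bottle",b(380,77),.087),("blue",b(288,433),.05),("green",b(655,262),.017)]:
    print(nm,onz("top",p,z).round(4))
for nm,p,z in [("cell mid",d(305,350),.017),("A",d(258,365),.017),("B",d(352,335),.017),("small top",d(95,160),.05)]:
    print("scene",nm,onz("scene",p,z).round(4))
E
```

```text
[ 0.51396374  0.13287411 -0.18116388] -10.379925555265732 [-0.5  0.5 -0.3  0.3 -1.   0.6 -0.2  0.5  1.1  0.2  0.8  0.   0.7 -0.1
  0.8  0. ]
cell A end(flat?) [ 0.4436 -0.3285  0.02  ]
cell B end [ 0.4857 -0.3527  0.02  ]
cell mid [ 0.4646 -0.3401  0.02  ]
small [ 0.487  -0.1994  0.05  ]
nozzle [ 0.6081 -0.1712  0.02  ]
bottle [ 0.588  -0.2974  0.087 ]
blue [ 0.4337 -0.256   0.05  ]
green [ 0.5149 -0.4351  0.017 ]
scene cell mid [ 0.4631 -0.3384  0.017 ]
scene A [ 0.4406 -0.3246  0.017 ]
scene B [ 0.4859 -0.3524  0.017 ]
scene small top [ 0.4862 -0.198   0.05  ]
```

>>> servo_tool([
  [[0.9,-1,0.3],[0,0,0],-1],
  [[0.9,-1,0.3],[0,0,0],-1],
  [[0.9,-1,0.3],[0,0,0],-1],
  [[0.9,-1,0.3],[0,0,0],-1],
  [[0.9,-1,0.3],[0,0,0],-1],
])

```text
time: 0.65
position: [0.3287, 0.4953, 0.2507]
ee_rot: [[-0.0, 0.286, 0.958], [-0.0, 0.958, -0.286], [-1.0, -0.0, -0.0]]
force: [0.1, 0.5, 0.8]
finger_gap: 0.996
```

>>> servo_tool([
  [[0.9,-1,0.3],[0,0,0],-1],
  [[0.9,-1,0],[0,0,0],-1],
  [[0.9,-1,0],[0,0,0],-1],
  [[0.9,-1,0],[0,0,0],-1],
  [[0.9,-1,0],[0,0,0],-1],
])

```text
time: 1.15
position: [0.4637, 0.3454, 0.2595]
ee_rot: [[-0.0, 0.286, 0.958], [0.0, 0.958, -0.286], [-1.0, 0.0, -0.0]]
force: [1.0, 0.5, -0.3]
finger_gap: 0.999
```

>>> servo_tool([
  [[0,-1,0],[0,0,0],-1],
  [[0,-1,0],[0,0,0],-1],
  [[0,-1,0],[0,0,0],-1],
  [[0,-1,0],[0,0,0],-1],
  [[0,-1,0],[0,0,0],-1],
])

```text
time: 1.65
position: [0.4626, 0.1955, 0.2594]
ee_rot: [[-0.0, 0.286, 0.958], [-0.0, 0.958, -0.286], [-1.0, -0.0, -0.0]]
force: [-0.1, 0.6, 0.5]
finger_gap: 1.0
```

```bash
python3 - <<'E'
from h import *
import pickle
o=robot.get_obs();im=imaging.grab_frame("wrist");pickle.dump(o,open("w1.pkl","wb"))
cv2.imwrite("pics/w1.png",cv2.resize(im[:,:,::-1],None,fx=1.55,fy=1.55,interpolation=cv2.INTER_CUBIC));cv2.imwrite("pics/w1raw.png",im[:,:,::-1])
E
```

```text
(no output)
```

View pics/w1.png

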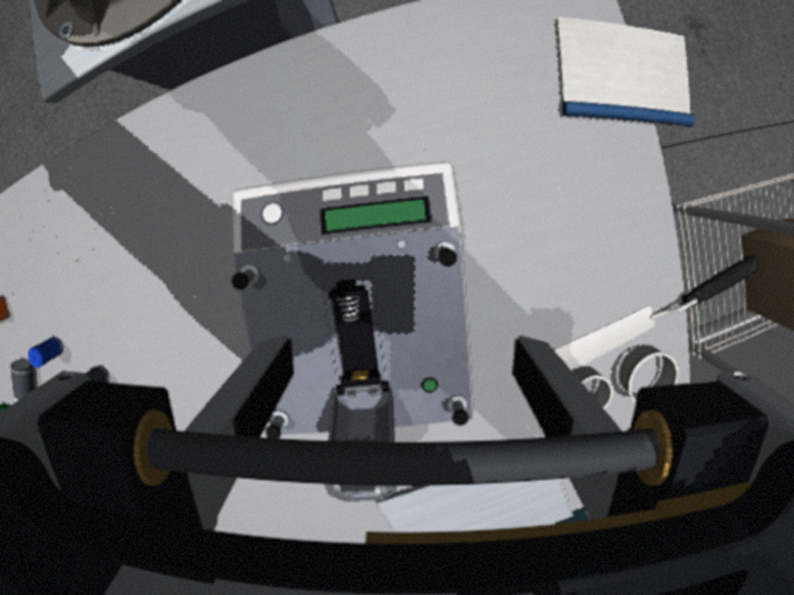

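```bash
python3 - <<'E'
import cv2
t=cv2.imread("pics/w1raw.png")
cv2.imwrite("pics/w1c.png",cv2.resize(t[150:290,140:315],None,fx=4.5,fy=4.25,interpolation=cv2.INTER_CUBIC))
E
```

```text
(no output)
```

View pics/w1c.png

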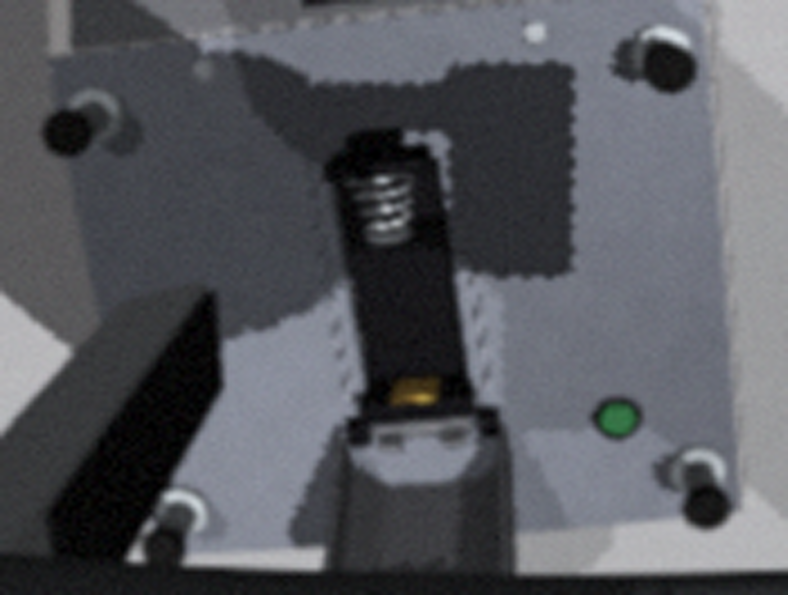

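```bash
python3 - <<'E'
from h import *
import pickle
o=pickle.load(open("w1.pkl","rb"))
F=np.array([[72,86,83],[72,-86,83],[-72,86,83],[-72,-86,83]])/1000
w=np.array([[706,506],[165,543],[670,66],[68,133]])/[4.5,4.25]+[140,150]-.4
f=lambda S:(wproj(o,s2w(S,F))-w).ravel()
r=least_squares(f,[0.5,0.14,-0.2]);print(r.x,np.degrees(r.x[2]),r.fun.round(1))
S=r.x
for nm,P in [("wall top front edge ends",[[.03075,.018,.065],[.03075,-.018,.065]]),("springwall",[[-.046,0,.072],[-.051,0,.072]]),("cap",[[-.02325,0,.058]]),("trough edge",[[0,.017,.05],[0,-.017,.05]])]:
    print(nm,((wproj(o,s2w(S,P))-[140,150]+.4)*[4.5,4.25]).round())
# wall top center (x .0345,z .065)
E
```

```text
[ 0.51338418  0.13707191 -0.18221726] -10.44028020468497 [ 1.   0.7 -0.9  1.6  0.9 -0.7 -1.2 -0.9]
wall top front edge ends [[473. 392.]
 [356. 402.]]
springwall [[375. 173.]
 [373. 157.]]
cap [[391. 232.]]
trough edge [[459. 288.]
 [351. 298.]]
```

>>> servo_tool([
  [[0,-1,0],[0,0,-0.15],-1],
  [[0,-1,0],[0,0,-0.15],-1],
  [[0,-1,0],[0,0,-0.15],-1],
  [[0,-1,0],[0,0,-0.15],-1],
  [[0,-1,0],[0,0,-0.15],-1],
])

```text
time: 2.2
position: [0.4625, 0.0444, 0.2595]
ee_rot: [[-0.0, 0.386, 0.922], [0.0, 0.922, -0.386], [-1.0, 0.0, -0.0]]
force: [1.3, 0.2, -1.2]
finger_gap: 1.0
```

>>> servo_tool([
  [[0,-1,0],[0,0,-0.15],-1],
  [[0,-1,0],[0,0,-0.15],-1],
  [[0,-1,-0.3],[0,0,-0.15],-1],
  [[0,-1,-0.3],[0,0,-0.15],-1],
  [[0,-1,-0.3],[0,0,-0.15],-1],
])

```text
time: 2.7
position: [0.4622, -0.1055, 0.2323]
ee_rot: [[0.0, 0.481, 0.877], [0.0, 0.877, -0.481], [-1.0, 0.0, 0.0]]
force: [0.3, 0.7, -0.8]
finger_gap: 1.001
```

>>> servo_tool([
  [[0,-1,-0.3],[0,0,-0.1],-1],
  [[0,-1,-0.3],[0,0,0],-1],
  [[0,-1,-0.3],[0,0,0],-1],
  [[0,-1,-0.3],[0,0,0],-1],
  [[0,-1,-0.3],[0,0,0],-1],
])

```text
time: 3.2
position: [0.462, -0.2553, 0.1872]
ee_rot: [[0.0, 0.492, 0.871], [-0.0, 0.871, -0.492], [-1.0, -0.0, 0.0]]
force: [-0.2, 0.1, -0.5]
finger_gap: 1.001
```

```bash
python3 - <<'E'
from h import *
import pickle
o=robot.get_obs();im=imaging.grab_frame("wrist");pickle.dump(o,open("w2.pkl","wb"))
cv2.imwrite("pics/w2.png",cv2.resize(im[:,:,::-1],None,fx=1.55,fy=1.55,interpolation=cv2.INTER_CUBIC));cv2.imwrite("pics/w2raw.png",im[:,:,::-1])
E
```

```text
(no output)
```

View pics/w2.png

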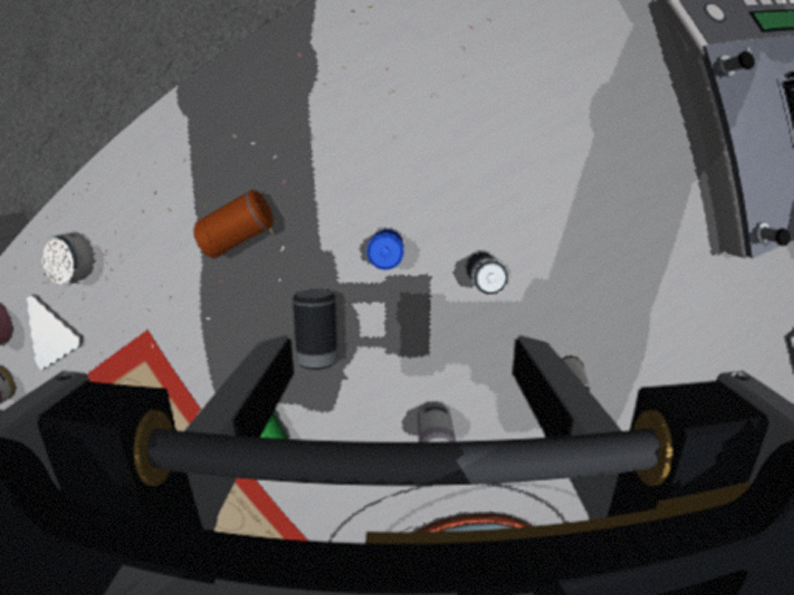

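```bash
python3 - <<'E'
import cv2
t=cv2.imread("pics/w2raw.png")
cv2.imwrite("pics/w2c.png",cv2.resize(t[175:250,175:245],None,fx=8,fy=8,interpolation=cv2.INTER_CUBIC))
E
```

```text
(no output)
```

View pics/w2c.png

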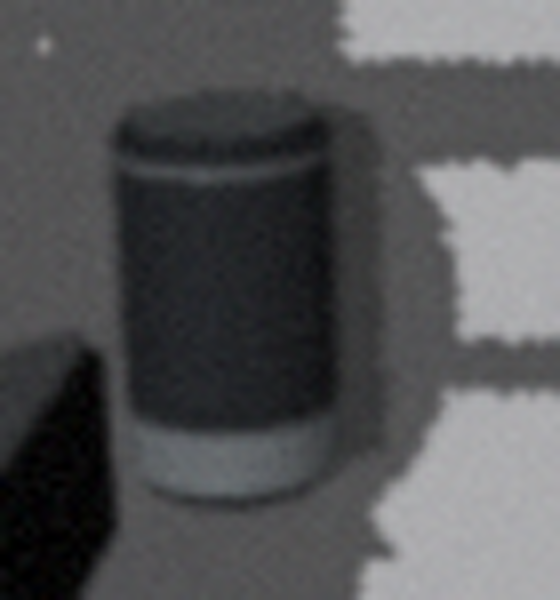

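```bash
cat >> h.py <<'E'
def cyl(x,y,a,z=.017,pitch=0):
    t=np.linspace(0,2*np.pi,60);P=[]
    for xx,r in [(-.03075,.017),(.02825,.017),(.03075,.005)]:
        P.append(np.c_[np.full(60,xx),r*np.cos(t),r*np.sin(t)])
    P=np.vstack(P)@R.from_euler("ZY",[a,-pitch]).as_matrix().T
    return P+[x,y,z]
def hullpix(o,P,off,s):
    q=((wproj(o,P)-off+.4)*s).astype(np.float32)
    return cv2.convexHull(q)
E
python3 - <<'E'
from h import *
import pickle
o=pickle.load(open("w2.pkl","rb"))
M=np.array([[124,300],[331,300],[133,420],[334,420],[119,200],[330,200],[235,502],[217,92],[160,108],[290,100]],float)
def f(p):
    h=hullpix(o,cyl(*p),[175,175],8);return [cv2.pointPolygonTest(h,tuple(m),True)/8 for m in M]
r=least_squares(f,[.464,-.339,-.52],diff_step=1e-3);print(r.x,np.degrees(r.x[2]),np.round(r.fun,2))
p=r.x
E
```

```text
[ 0.46598561 -0.33853851 -0.52696507] -30.192874442831485 [0.49 0.68 0.72 0.78 0.62 0.4  1.91 0.05 1.24 0.6 ]
```

>>> servo_tool([
  [[0.13,-0.9,-0.5],[0,0,-0.09],-1],
  [[0,-0.9,-0.8],[0,0,0],-1],
  [[0,-0.97,-1],[0,0,0],-1],
  [[0,0,-1],[0,0,0],-1],
  [[0,0,-1],[0,0,0],-1],
])

```text
time: 3.75
position: [0.4654, -0.3382, 0.0573]
ee_rot: [[-0.001, 0.504, 0.863], [-0.001, 0.863, -0.504], [-1.0, -0.001, -0.0]]
force: [0.5, -0.1, -0.2]
finger_gap: 1.0
```

```bash
python3 - <<'E'
from h import *
import pickle
o=robot.get_obs();im=imaging.grab_frame("wrist");pickle.dump(o,open("w3.pkl","wb"))
cv2.imwrite("pics/w3.png",cv2.resize(im[:,:,::-1],None,fx=1.55,fy=1.55,interpolation=cv2.INTER_CUBIC));cv2.imwrite("pics/w3raw.png",im[:,:,::-1])
print(o["position"])
E
```

```text
[ 0.46536714 -0.33819476  0.05731863]
```

View pics/w3.png

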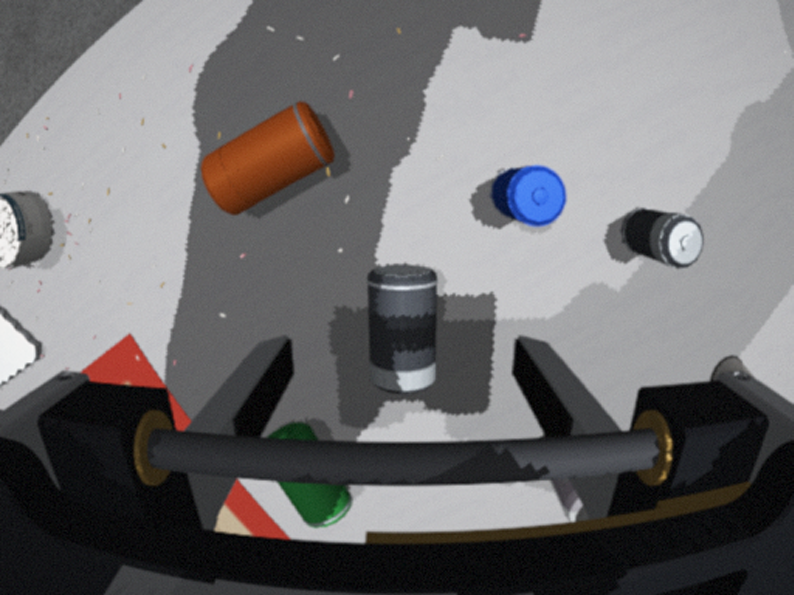

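```bash
python3 - <<'E'
import cv2
t=cv2.imread("pics/w3raw.png")
cv2.imwrite("pics/w3c.png",cv2.resize(t[160:260,225:295],None,fx=6,fy=6,interpolation=cv2.INTER_CUBIC))
E
```

```text
(no output)
```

View pics/w3c.png

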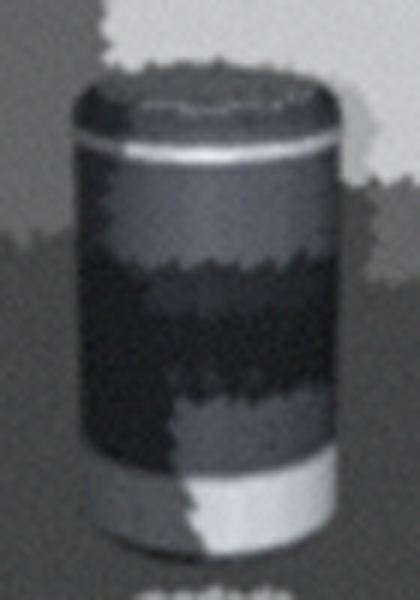

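```bash
python3 - <<'E'
from h import *
import pickle
o=pickle.load(open("w3.pkl","rb"))
M=np.array([[75,200],[78,300],[82,400],[341,200],[339,300],[336,400],[215,556],[205,63],[290,68],[120,70]],float)
def f(p):
    h=hullpix(o,cyl(*p),[225,160],6);return [cv2.pointPolygonTest(h,tuple(m),True)/6 for m in M]
r=least_squares(f,[.464,-.339,-.52],diff_step=1e-3);print(r.x,np.degrees(r.x[2]),np.round(r.fun,2))
t=cv2.imread("pics/w3c.png");cv2.polylines(t,[hullpix(o,cyl(*r.x),[225,160],6).astype(int)],True,(0,0,255));cv2.imwrite("pics/w3d.png",t)
E
```

```text
[ 0.46527084 -0.33820314 -0.52340561] -29.9889326620585 [0.21 0.22 0.4  0.14 0.21 0.45 2.75 0.85 0.87 0.91]
```

View pics/w3d.png

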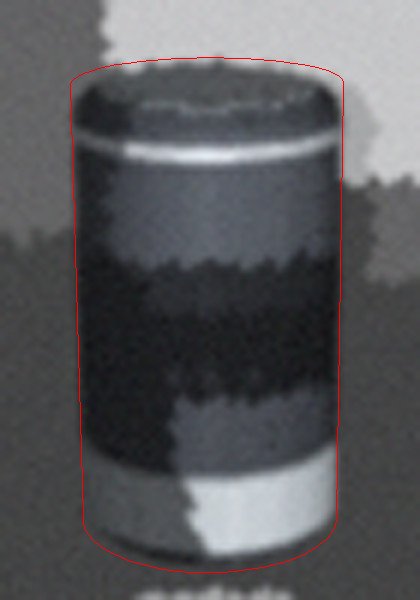

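>>> servo_tool([
  [[0,0,-0.8],[0,0,0],-1],
  [[0,0,-0.7],[0,0,0],-1],
  [[0,0,0],[0,0,0],1],
  [[0,0,0],[0,0,0],1],
  [[0,0,0],[0,0,0],1],
])

```text
time: 4.3
position: [0.4672, -0.3369, 0.0149]
ee_rot: [[0.001, 0.502, 0.865], [-0.001, 0.865, -0.502], [-1.0, -0.0, 0.002]]
force: [0.2, -0.0, 0.7]
finger_gap: 0.788
```

>>> servo_tool([
  [[0,0,0],[0,0,0],1],
  [[0,0,0.2],[0,0,0],1],
  [[0,0,0.6],[0,0,0],1],
  [[0,0,1],[0,0,0],1],
  [[0,0,1],[0,0,0],1],
])

```text
time: 4.8
position: [0.4665, -0.3363, 0.099]
ee_rot: [[-0.0, 0.502, 0.865], [0.0, 0.865, -0.502], [-1.0, -0.0, -0.0]]
force: [-0.6, 0.5, 0.3]
finger_gap: 0.354
```

```bash
python3 - <<'E'
from h import *
import pickle
o=robot.get_obs();im=imaging.grab_frame("wrist");pickle.dump(o,open("w4.pkl","wb"))
cv2.imwrite("pics/w4c.png",cv2.resize(im[150:300,190:330,::-1],None,fx=4,fy=4,interpolation=cv2.INTER_CUBIC));cv2.imwrite("pics/w4raw.png",im[:,:,::-1])
s=imaging.grab_frame("scene")
cv2.imwrite("pics/s4.png",cv2.resize(s[130:290,230:400,::-1],None,fx=3.7,fy=3.7,interpolation=cv2.INTER_CUBIC))
o=robot.get_obs();print(o["position"],o["finger_gap"],o["force"])
E
```

```text
[ 0.46843428 -0.33759483  0.10156358] 0.2665211838427083 [-0.25439014 -0.32766066 -0.6093001 ]
```

View pics/w4c.png

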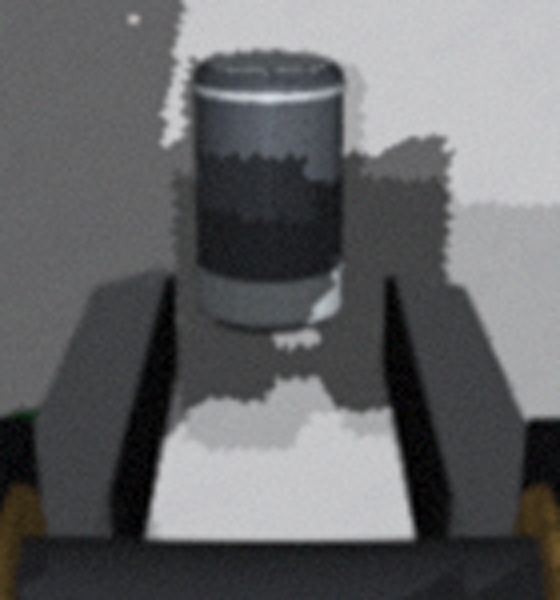

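View pics/s4.png

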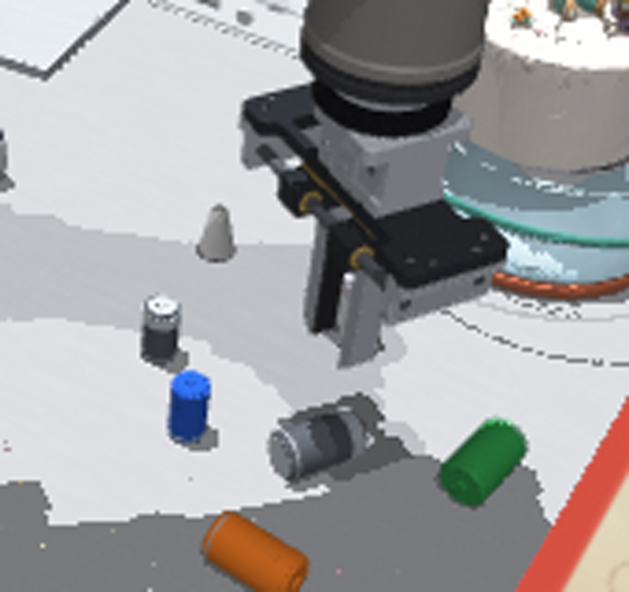

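>>> servo_tool([
  [[0,0,0],[0,0,0],-1],
  [[0,0,0],[0,0,0],-1],
  [[0,0,0],[0,0,0],-1],
  [[0,0,0],[0,0,0],-1],
  [[0,0,0],[0,0,0],-1],
])

```text
time: 5.4
position: [0.4665, -0.3363, 0.097]
ee_rot: [[-0.001, 0.502, 0.865], [0.0, 0.865, -0.502], [-1.0, -0.0, -0.001]]
force: [0.2, -0.0, -0.1]
finger_gap: 0.663
```

```bash
python3 - <<'E'
from h import *
import pickle
o=robot.get_obs();im=imaging.grab_frame("wrist");pickle.dump(o,open("w5.pkl","wb"))
cv2.imwrite("pics/w5c.png",cv2.resize(im[150:250,215:305,::-1],None,fx=6,fy=6,interpolation=cv2.INTER_CUBIC));cv2.imwrite("pics/w5raw.png",im[:,:,::-1])
print(o["position"],o["finger_gap"],o["force"],np.round(o["ee_rot"],4).tolist())
o=robot.get_obs();print(o["position"],o["finger_gap"],o["force"])
E
```

```text
[ 0.46648798 -0.33628904  0.09701468] 0.6633214587182185 [ 0.16882877 -0.03876319 -0.05344314] [[-0.0009, 0.5021, 0.8648], [0.0001, 0.8648, -0.5021], [-1.0, -0.0003, -0.0009]]
[ 0.46660645 -0.33628267  0.09714506] 0.6983347545054687 [-1.06750515 -0.17801686  0.30243099]
```

View pics/w5c.png

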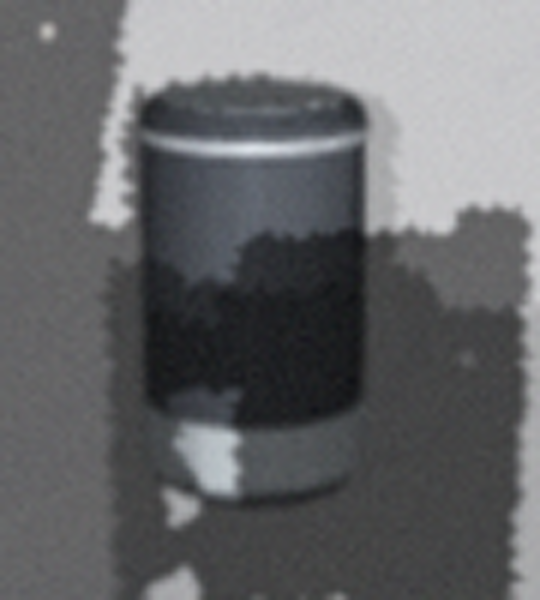

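```bash
python3 - <<'E'
from h import *
import pickle
o=pickle.load(open("w5.pkl","rb"))
M=np.array([[142,200],[145,300],[148,390],[368,200],[364,300],[361,390],[250,505],[255,72],[330,80],[180,85]],float)
def f(p):
    h=hullpix(o,cyl(*p),[215,150],6);return [cv2.pointPolygonTest(h,tuple(m),True)/6 for m in M]
r=least_squares(f,[.464,-.339,-.52],diff_step=1e-3);print(r.x,np.degrees(r.x[2]),np.round(r.fun,2))
E
```

```text
[ 0.46537296 -0.33813427 -0.52526399] -30.095409785371103 [ 0.33  0.48  0.66  0.13  0.58  0.88  1.08 -0.31  0.29  1.07]
```

>>> servo_tool([
  [[-0.04,-0.06,-0.95],[0,0,0],-1],
  [[0,0,-1],[0,0,0],-1],
  [[0,0,-0.7],[0,0,0],-1],
  [[0,0,-0.2],[0,0,0],-1],
  [[0,0,0],[0,0,0],-1],
])

```text
time: 5.95
position: [0.4651, -0.3381, 0.0115]
ee_rot: [[-0.001, 0.502, 0.865], [0.0, 0.865, -0.502], [-1.0, -0.0, -0.001]]
force: [0.1, 0.0, 1.0]
finger_gap: 1.0
```

Exactly there. Close for about 1 s.

>>> servo_tool([
  [[0,0,0],[0,0,0],1],
  [[0,0,0],[0,0,0],1],
  [[0,0,0],[0,0,0],1],
  [[0,0,0],[0,0,0],1],
  [[0,0,0],[0,0,0],1],
])

```text
time: 6.45
position: [0.4658, -0.3381, 0.0123]
ee_rot: [[0.0, 0.502, 0.865], [-0.0, 0.865, -0.502], [-1.0, 0.0, 0.001]]
force: [0.9, 0.1, -0.1]
finger_gap: 0.613
```

>>> servo_tool([
  [[0,0,0],[0,0,0],1],
  [[0,0,0],[0,0,0],1],
  [[0,0,0],[0,0,0],1],
  [[0,0,0],[0,0,0],1],
  [[0,0,0.1],[0,0,0],1],
])

```text
time: 6.95
position: [0.4653, -0.3379, 0.0147]
ee_rot: [[-0.001, 0.502, 0.865], [0.0, 0.865, -0.502], [-1.0, -0.0, -0.001]]
force: [-0.6, 0.2, -1.3]
finger_gap: 0.354
```

>>> servo_tool([
  [[0,0,0.5],[0,0,0],1],
  [[0,0,1],[0,0,0],1],
  [[0,0,1],[0,0,0],1],
  [[0,0.5,1],[0,0,0.15],1],
  [[0,1,1],[0,0,0.15],1],
])

```text
time: 7.45
position: [0.465, -0.2946, 0.1522]
ee_rot: [[0.0, 0.467, 0.884], [-0.001, 0.884, -0.467], [-1.0, -0.001, 0.001]]
force: [0.6, 0.3, -0.2]
finger_gap: 0.355
```

>>> servo_tool([
  [[0,1,0.8],[0,0,0.15],1],
  [[0,1,0],[0,0,0.15],1],
  [[0,1,0],[0,0,0.15],1],
  [[0,1,0],[0,0,0.15],1],
  [[0,1,0],[0,0,0.15],1],
])

```text
time: 7.95
position: [0.4653, -0.1421, 0.175]
ee_rot: [[0.001, 0.37, 0.929], [0.0, 0.929, -0.37], [-1.0, 0.001, 0.001]]
force: [1.0, -0.8, -1.3]
finger_gap: 0.355
```

>>> servo_tool([
  [[0.1,1,0],[0,0,0.15],1],
  [[0.1,1,0],[0,0,0.15],1],
  [[0.1,1,0],[0,0,0.15],1],
  [[0.2,1,0],[0,0,0.15],1],
  [[0.2,1,0],[0,0,0.15],1],
])

```text
time: 8.45
position: [0.4866, 0.0079, 0.1751]
ee_rot: [[0.001, 0.271, 0.963], [0.0, 0.963, -0.271], [-1.0, 0.001, 0.001]]
force: [0.9, 0.1, -1.1]
finger_gap: 0.355
```

```bash
python3 - <<'E'
from h import *
import pickle
o=robot.get_obs();im=imaging.grab_frame("wrist");pickle.dump(o,open("w6.pkl","wb"))
cv2.imwrite("pics/w6.png",cv2.resize(im[:,:,::-1],None,fx=1.55,fy=1.55,interpolation=cv2.INTER_CUBIC));cv2.imwrite("pics/w6raw.png",im[:,:,::-1])
print(o["position"],o["finger_gap"],o["force"],np.round(o["ee_rot"],4).tolist())
E
```

```text
[0.48663001 0.00786038 0.17505189] 0.3552637242552524 [ 0.89256034  0.14929106 -1.11977709] [[0.0009, 0.2709, 0.9626], [0.0005, 0.9626, -0.2709], [-1.0, 0.0007, 0.0007]]
```

View pics/w6.png

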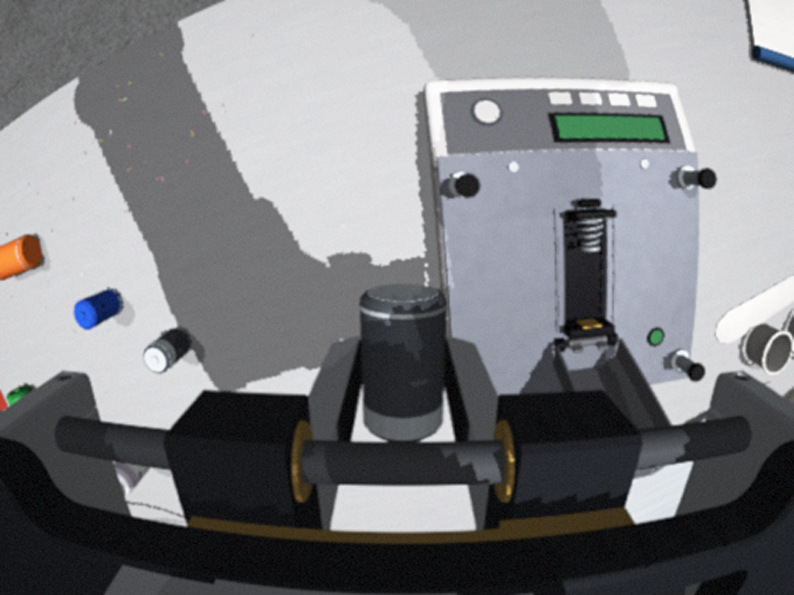

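```bash
python3 - <<'E'
import cv2
t=cv2.imread("pics/w6raw.png")
cv2.imwrite("pics/w6a.png",cv2.resize(t[105:250,280:470],None,fx=4,fy=4,interpolation=cv2.INTER_CUBIC))
cv2.imwrite("pics/w6b.png",cv2.resize(t[175:295,220:300],None,fx=5,fy=5,interpolation=cv2.INTER_CUBIC))
E
```

```text
(no output)
```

View pics/w6a.png

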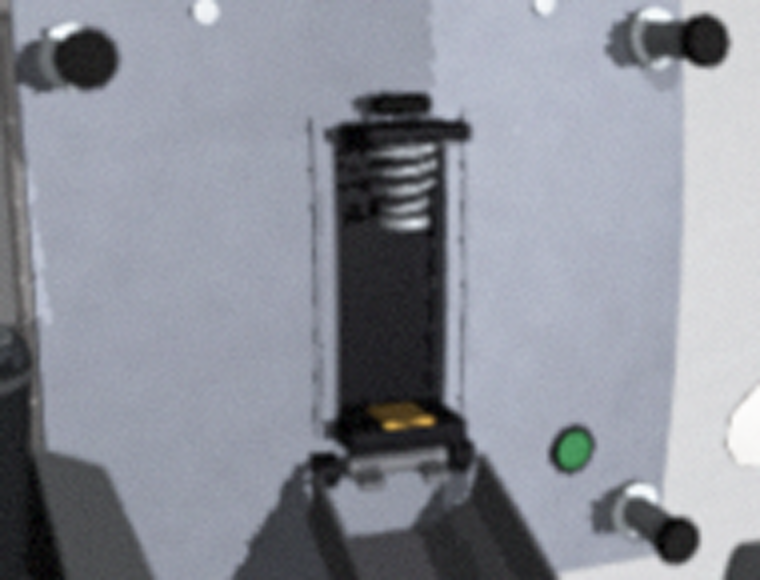

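View pics/w6b.png

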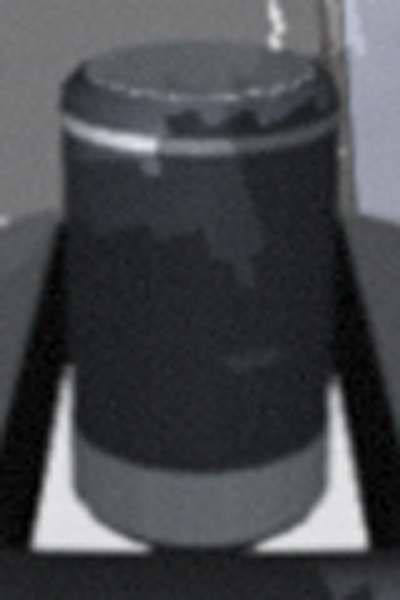

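```bash
python3 - <<'E'
from h import *
import pickle
o1=pickle.load(open("w1.pkl","rb"));o=pickle.load(open("w6.pkl","rb"))
F=np.array([[72,86,83],[72,-86,83],[-72,86,83],[-72,-86,83]])/1000
w1=np.array([[706,506],[165,543],[670,66],[68,133]])/[4.5,4.25]+[140,150]-.4
w6=np.array([[680,541],[708,42],[92,60]])/4+[280,105]-.4
F6=F[[0,2,3]]
r=least_squares(lambda S:(wproj(o,s2w(S,F6))-w6).ravel(),[0.5,0.14,-0.2]);print("w6",r.x,np.degrees(r.x[2]),r.fun.round(1))
# shared: S + cam translation error in tool
def f(p):
    T=CAL["wrist"]["T_tool_cam"];t0=T[:3,3].copy();T[:3,3]=t0+p[3:6]
    e=np.r_[(wproj(o,s2w(p[:3],F6))-w6).ravel(),(wproj(o1,s2w(p[:3],F))-w1).ravel(),p[3:6]/.002]
    T[:3,3]=t0;return e
r=least_squares(f,[.51,.137,-.18,0,0,0]);print("joint",r.x,np.degrees(r.x[2]),r.fun.round(1))
S=r.x[:3]
for nm,P in [("term wall top",[[.03075,.018,.065],[.03075,-.018,.065],[.03825,.018,.065],[.03825,-.018,.065]]),("springwall",[[-.046,0,.072],[-.051,0,.072]]),("cap",[[-.02325,0,.058]]),("trough edge",[[0,.017,.05],[0,-.017,.05]])]:
    print(nm,((wproj(o,s2w(S,P))-[280,105]+.4)*4).round().tolist())
# cell in tool frame
M=np.array([[63,150],[68,250],[72,350],[75,430],[340,150],[335,250],[331,350],[328,430],[200,552],[200,40],[290,48],[110,50]],float)
p,Rm=wpose(o)
C=lambda q:(cyl(0,0,0,0)@R.from_euler("ZY",[q[3],-q[4]]).as_matrix().T+[q[0],q[1],q[2]])
def g(q):
    # local: x along tool z, y along tool y, z along -tool x
    L=C(q);W=p+L[:,[0]]*Rm[:,2]+L[:,[1]]*Rm[:,1]-L[:,[2]]*Rm[:,0]
    h=hullpix(o,W,[220,175],5);return [cv2.pointPolygonTest(h,tuple(m),True)/5 for m in M]+[(q[2]-.0052)/.001,q[4]/.05]
r=least_squares(g,[0,0,.005,0,0],diff_step=1e-3,x_scale=[.01,.01,.01,.1,.1]);print("cell in tool (fwd,y,up,yaw,pitch)",r.x.round(4),np.round(r.fun,2))
E
```

```text
w6 [ 0.51519801  0.13536975 -0.18103299] -10.37242613224808 [ 1.1  1.3  1.3 -0.5 -1.4 -0.3]
joint [ 5.15204653e-01  1.36573011e-01 -1.82796148e-01 -3.70759951e-03
  9.18193412e-05 -3.87010871e-05] -10.47344779516516 [ 0.1 -0.1  0.2 -0.6 -0.6 -0.8  0.6  0.7 -0.2  1.4  0.5  0.4 -0.2 -0.1
 -1.9  0.  -0. ]
term wall top [[473.0, 419.0], [354.0, 433.0], [472.0, 444.0], [354.0, 459.0]]
springwall [[426.0, 144.0], [426.0, 124.0]]
cap [[407.0, 224.0]]
trough edge [[451.0, 298.0], [340.0, 308.0]]
cell in tool (fwd,y,up,yaw,pitch) [ 0.0004  0.0005  0.0036 -0.0002  0.0435] [-0.15  0.27  0.5   0.64 -0.17  0.27  0.52  0.68  2.07  0.28  0.65  0.94
 -1.56  0.87]
```

>>> servo_tool([
  [[0.2,1,-0.2],[0,0,0.17],1],
  [[0.25,1,-0.2],[0,0,0.17],1],
  [[0.25,1,-0.2],[0,0,0.17],1],
  [[0.25,1,-0.2],[0,0,0.15],1],
  [[0,0.25,0],[0,0,0],1],
])

```text
time: 9.0
position: [0.5154, 0.1387, 0.149]
ee_rot: [[-0.001, 0.176, 0.984], [-0.0, 0.984, -0.176], [-1.0, -0.0, -0.001]]
force: [-0.1, -0.3, -1.0]
finger_gap: 0.353
```

```bash
python3 - <<'E'
from h import *
import pickle
o=robot.get_obs();im=imaging.grab_frame("wrist");pickle.dump(o,open("w7.pkl","wb"))
cv2.imwrite("pics/w7.png",cv2.resize(im[60:330,120:400,::-1],None,fx=2.2,fy=2.2,interpolation=cv2.INTER_CUBIC));cv2.imwrite("pics/w7raw.png",im[:,:,::-1])
print(o["position"],o["finger_gap"],o["force"],np.round(o["ee_rot"],4).tolist())
E
```

```text
[0.51542106 0.13874156 0.14898699] 0.3529002759333949 [-0.12904705 -0.31560624 -0.99292381] [[-0.0008, 0.1761, 0.9844], [-0.0004, 0.9844, -0.1761], [-1.0, -0.0005, -0.0008]]
```

View pics/w7.png

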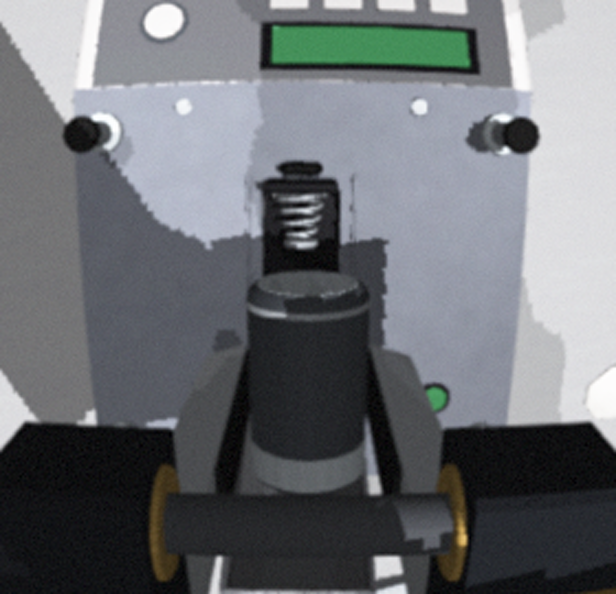

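```bash
python3 - <<'E'
from h import *
import pickle
o=pickle.load(open("w7.pkl","rb"))
pix=lambda u,v:np.array([u,v])/2.2+[120,60]-.4
a=wonz(o,pix(520,133),.083);b=wonz(o,pix(82,134),.083)
print("FL,FR",a,b,np.linalg.norm(a-b),"yaw",np.degrees(np.arctan2(-(a-b)[0],(a-b)[1])))
m=(a+b)/2;yaw=np.arctan2(-(a-b)[0],(a-b)[1]);print("origin est",m+.072*np.array([np.cos(yaw),np.sin(yaw),0]))
for c in [(261,340),(247,353)]:
    print("trough centre@deck",wonz(o,pix(sum(c)/2,225 if c[0]==261 else 190),.05))
p,Rm=wpose(o)
for S in [(.5152,.1366,-.1828),(.5152,.1355,-.182)]:
    c,s=np.cos(S[2]),np.sin(S[2])
    for q in [a,b,wonz(o,pix(300.5,225),.05)]: 
        d=q[:2]-S[:2];print(S,"scale frame",(c*d[0]+s*d[1]).round(4),(-s*d[0]+c*d[1]).round(4))
E
```

```text
FL,FR [0.45886352 0.2316417  0.083     ] [0.42921091 0.06638386 0.083     ] 0.16789707762507777 yaw -10.172471931482297
origin est [0.51490541 0.13629673 0.083     ]
trough centre@deck [0.48500462 0.14131938 0.05      ]
trough centre@deck [0.47015829 0.14380485 0.05      ]
(0.5152, 0.1366, -0.1828) scale frame -0.0727 0.0832
(0.5152, 0.1366, -0.1828) scale frame -0.0718 -0.0847
(0.5152, 0.1366, -0.1828) scale frame -0.0306 -0.0008
(0.5152, 0.1355, -0.182) scale frame -0.0728 0.0844
(0.5152, 0.1355, -0.182) scale frame -0.0721 -0.0835
(0.5152, 0.1355, -0.182) scale frame -0.0307 0.0003
```

>>> servo_tool([
  [[0.07,-0.05,-0.3],[-0.16,-0.86,-0.03],1],
  [[0.07,-0.05,-0.3],[-0.16,-0.86,0],1],
  [[0.06,-0.05,-0.3],[-0.16,-0.86,0],1],
  [[0,0,-0.4],[0,0,0],1],
  [[0,0,0],[0,0,0],1],
])

```text
time: 9.55
position: [0.5201, 0.1289, 0.1112]
ee_rot: [[0.335, 0.186, 0.924], [-0.068, 0.982, -0.174], [-0.94, -0.005, 0.341]]
force: [0.3, -1.0, -1.1]
finger_gap: 0.352
```

```bash
cat >> h.py <<'E'
S0=np.array([.515,.1355,np.radians(-10.4)])
def rep(o,up=.0052,fwd=0.0):
    p,Rm=wpose(o);c,s=np.cos(S0[2]),np.sin(S0[2])
    B=np.array([[c,-s,0],[s,c,0],[0,0,1]])
    t=B.T@(p-[S0[0],S0[1],0]);Z=B.T@Rm[:,2];X=B.T@Rm[:,0]
    ctr=t-up*X+fwd*Z; 
    print("t",round(o["time"],2),"TCP_s mm",(t*1e3).round(1),"pitch",np.degrees(np.arcsin(Z[2])).round(1),"yawerr",np.degrees(np.arctan2(Z[1],Z[0])).round(1),
     "ctr",(ctr*1e3).round(1),"nub",((ctr+.03075*Z)*1e3).round(1),"flatbot",((ctr-.03075*Z+.017*X)*1e3).round(1),"shoulderbot",((ctr+.02825*Z+.017*X)*1e3).round(1),"F_s",(B.T@o["force"]).round(1),"gap",round(o["finger_gap"],3))
E
python3 - <<'E'
from h import *
import pickle
o=robot.get_obs();rep(o)
im=imaging.grab_frame("scene");cv2.imwrite("pics/s8.png",cv2.resize(im[90:215,110:270,::-1],None,fx=4.7,fy=4.7,interpolation=cv2.INTER_CUBIC))
E
```

```text
t 9.55 TCP_s mm [  6.2  -5.6 111.2] pitch 20.0 yawerr -0.2 ctr [  4.4  -5.5 116.1] nub [ 33.3  -5.7 126.6] flatbot [-18.7  -5.5  89.6] shoulderbot [ 36.7  -5.8 109.8] F_s [ 0.4 -0.9 -1.1] gap 0.352
```

View pics/s8.png

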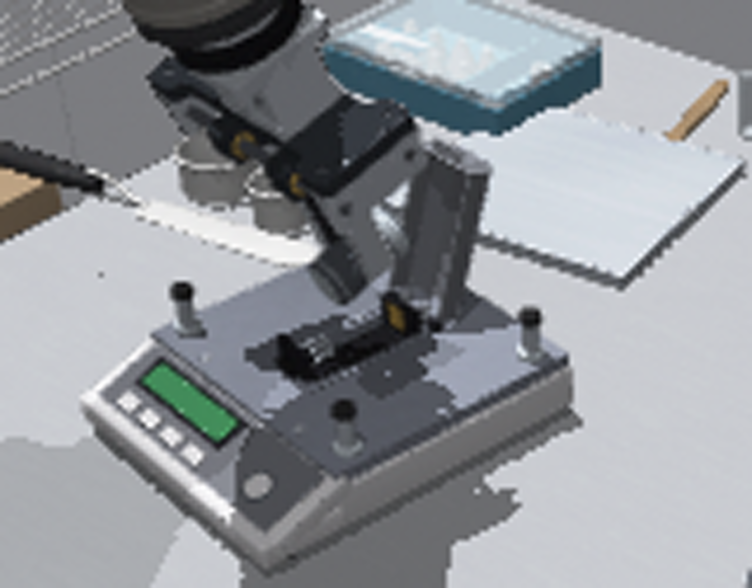

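>>> servo_tool([
  [[0.03,0.18,-0.25],[0,-0.1,0],1],
  [[0,0,-0.25],[0,0,0],1],
  [[0,0,0],[0,0,0],1],
  [[0,0,0],[0,0,0],1],
  [[0,0,0],[0,0,0],1],
])

```text
time: 10.1
position: [0.5226, 0.1337, 0.0975]
ee_rot: [[0.349, 0.189, 0.918], [-0.068, 0.982, -0.176], [-0.935, -0.0, 0.356]]
force: [-0.8, -0.2, -1.4]
finger_gap: 0.353
```

```bash
python3 - <<'E'
from h import *
import pickle
o=robot.get_obs();rep(o);pickle.dump(o,open("w8.pkl","wb"))
im=imaging.grab_frame("wrist");cv2.imwrite("pics/w8raw.png",im[:,:,::-1]);cv2.imwrite("pics/w8.png",cv2.resize(im[60:330,120:400,::-1],None,fx=2.2,fy=2.2,interpolation=cv2.INTER_CUBIC))
E
```

```text
t 10.1 TCP_s mm [ 7.8 -0.4 97.5] pitch 20.8 yawerr -0.5 ctr [  6.   -0.4 102.4] nub [ 34.7  -0.6 113.3] flatbot [-16.7  -0.2  75.5] shoulderbot [38.4 -0.7 96.5] F_s [-0.7 -0.4 -1.4] gap 0.353
```

View pics/w8.png

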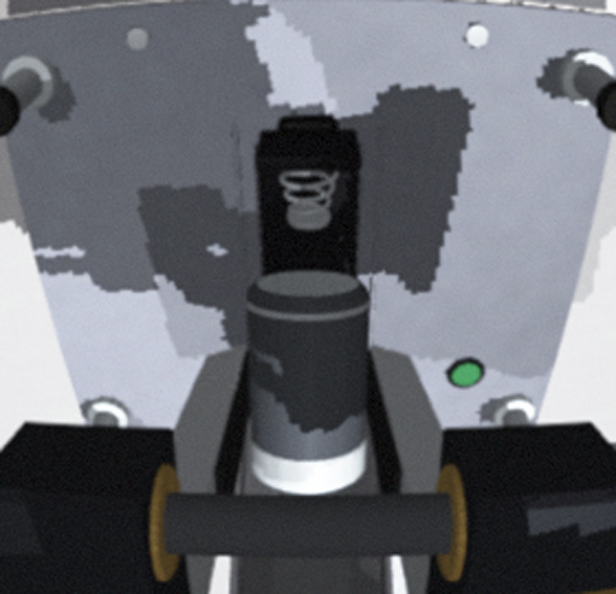

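```bash
python3 - <<'E'
from h import *
import pickle
o=pickle.load(open("w8.pkl","rb"))
for nm,P in [("cap face top",[-23.25,0,65]),("cap face ctr",[-23.25,0,58]),("cap face bot",[-23.25,0,51]),("springwall top front",[-46,0,72]),("springwall back",[-51,0,72]),("trough L",[-25,17,50]),("trough R",[-25,-17,50]),("knob FL",[-72,86,83]),("FR",[-72,-86,83])]:
    print(nm,((wproj(o,s2w(S0,np.array(P)/1e3))-[120,60]+.4)*2.2).round())
E
```

```text
cap face top [[307. 233.]]
cap face ctr [[307. 221.]]
cap face bot [[307. 211.]]
springwall top front [[306. 175.]]
springwall back [[306. 159.]]
trough L [[360. 204.]]
trough R [[255. 205.]]
knob FL [[627. 112.]]
FR [[-15. 118.]]
```

>>> servo_tool([
  [[-0.03,0.02,-0.3],[0,0,0],1],
  [[0,0,-0.3],[0,0,0],1],
  [[0,0,-0.18],[0,0,0],1],
  [[0,0,0],[0,0,0],1],
  [[0,0,0],[0,0,0],1],
])

```text
time: 10.65
position: [0.5213, 0.1345, 0.0735]
ee_rot: [[0.349, 0.188, 0.918], [-0.068, 0.982, -0.175], [-0.935, -0.001, 0.355]]
force: [-0.3, 0.8, -1.4]
finger_gap: 0.349
```

```bash
python3 - <<'E'
from h import *
import pickle
o=robot.get_obs();rep(o);pickle.dump(o,open("w9.pkl","wb"))
im=imaging.grab_frame("wrist");cv2.imwrite("pics/w9raw.png",im[:,:,::-1]);cv2.imwrite("pics/w9.png",cv2.resize(im[60:330,120:400,::-1],None,fx=2.2,fy=2.2,interpolation=cv2.INTER_CUBIC))
E
```

```text
t 10.65 TCP_s mm [ 6.3  0.1 73.5] pitch 20.8 yawerr -0.4 ctr [ 4.5  0.1 78.3] nub [33.2 -0.1 89.3] flatbot [-18.2   0.3  51.5] shoulderbot [36.9 -0.1 72.5] F_s [-0.4  0.8 -1.4] gap 0.349
```

View pics/w9.png

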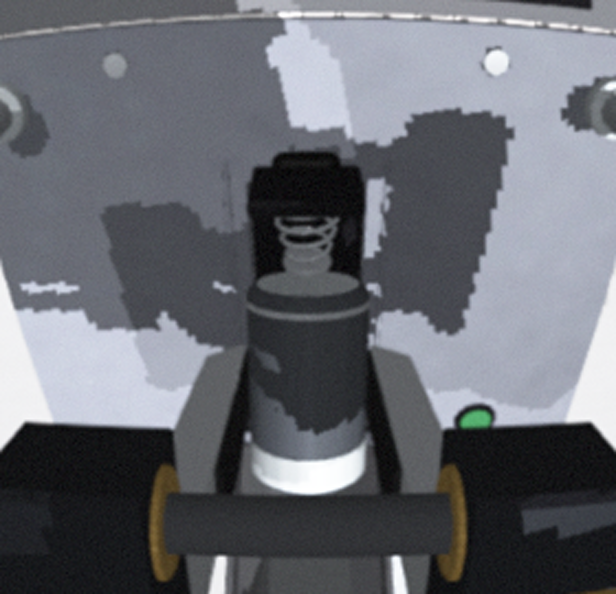

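>>> servo_tool([
  [[-0.13,0.024,0],[0,0,0],1],
  [[-0.13,0.024,0],[0,0,0],1],
  [[0,0,0],[0,0,0],1],
  [[0,0,0],[0,0,0],1],
  [[0,0,0],[0,0,0],1],
])

```text
time: 11.2
position: [0.5139, 0.1363, 0.0741]
ee_rot: [[0.35, 0.188, 0.918], [-0.067, 0.982, -0.175], [-0.934, 0.0, 0.356]]
force: [4.3, -2.7, -0.7]
finger_gap: 0.353
```

```bash
python3 - <<'E'
from h import *
rep(robot.get_obs())
E
```

```text
t 11.2 TCP_s mm [-1.3  0.6 74.1] pitch 20.9 yawerr -0.4 ctr [-3.1  0.6 79. ] nub [25.6  0.4 89.9] flatbot [-25.8   0.8  52.1] shoulderbot [29.3  0.4 73.2] F_s [ 4.7 -1.9 -0.7] gap 0.353
```

>>> servo_tool([
  [[-0.12,0.02,0],[0,0,0],1],
  [[-0.11,0.01,-0.07],[0,0,0],1],
  [[0,0,-0.07],[0,0,0],1],
  [[0,0,0],[0,0,0],1],
  [[0,0,0],[0,0,0],1],
])

```text
time: 11.7
position: [0.5084, 0.138, 0.0707]
ee_rot: [[0.352, 0.187, 0.917], [-0.065, 0.982, -0.176], [-0.934, 0.002, 0.358]]
force: [8.8, -1.8, 5.0]
finger_gap: 0.356
```

```bash
python3 - <<'E'
from h import *
import pickle
o=robot.get_obs();rep(o);pickle.dump(o,open("w10.pkl","wb"))
im=imaging.grab_frame("wrist");cv2.imwrite("pics/w10raw.png",im[:,:,::-1]);cv2.imwrite("pics/w10.png",cv2.resize(im[60:330,120:400,::-1],None,fx=2.2,fy=2.2,interpolation=cv2.INTER_CUBIC))
E
```

```text
t 11.7 TCP_s mm [-6.9  1.3 70.7] pitch 21.0 yawerr -0.4 ctr [-8.8  1.3 75.6] nub [19.9  1.  86.6] flatbot [-31.4   1.5  48.7] shoulderbot [23.7  1.1 69.8] F_s [ 9.  -0.2  5. ] gap 0.356
```

View pics/w10.png

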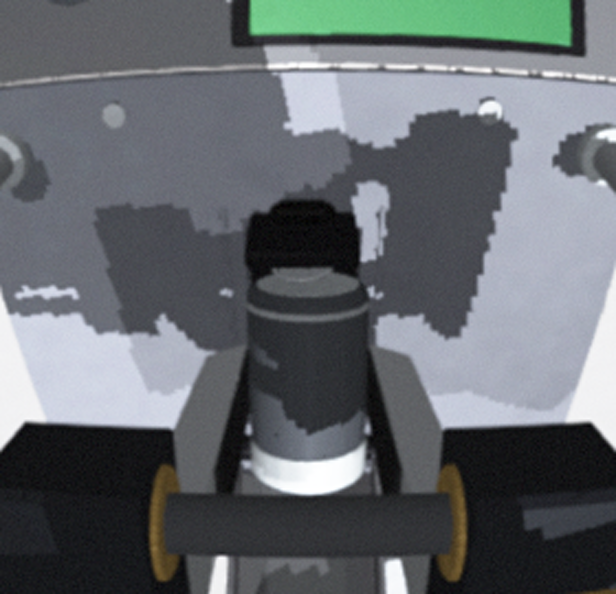

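>>> servo_tool([
  [[0.03,-0.02,-0.12],[0.085,0.45,0],1],
  [[0.03,-0.02,-0.12],[0.085,0.45,0],1],
  [[0.02,-0.02,-0.12],[0.085,0.45,0],1],
  [[0,0,0],[0,0,0],1],
  [[0,0,0],[0,0,0],1],
])

```text
time: 12.25
position: [0.5114, 0.1351, 0.06]
ee_rot: [[0.177, 0.189, 0.966], [-0.034, 0.982, -0.186], [-0.984, 0.001, 0.18]]
force: [7.7, -0.2, 2.2]
finger_gap: 0.354
```

```bash
python3 - <<'E'
from h import *
import pickle
o=robot.get_obs();rep(o);pickle.dump(o,open("w11.pkl","wb"))
im=imaging.grab_frame("wrist");cv2.imwrite("pics/w11raw.png",im[:,:,::-1]);cv2.imwrite("pics/w11.png",cv2.resize(im[60:330,120:400,::-1],None,fx=2.2,fy=2.2,interpolation=cv2.INTER_CUBIC))
E
```

```text
t 12.25 TCP_s mm [-3.5 -1.1 60. ] pitch 10.4 yawerr -0.5 ctr [-4.5 -1.1 65.1] nub [25.8 -1.3 70.6] flatbot [-31.6  -0.8  42.8] shoulderbot [26.4 -1.3 53.4] F_s [7.6 1.2 2.2] gap 0.354
```

View pics/w11.png

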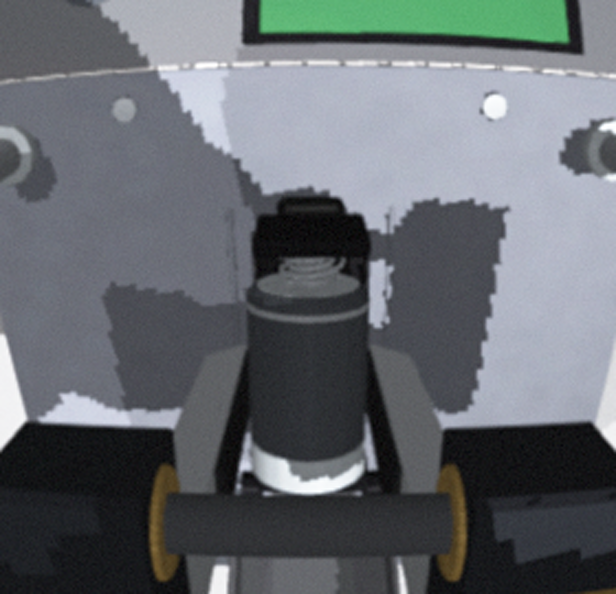

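>>> servo_tool([
  [[0.0,0.03,-0.08],[0.08,0.43,0],1],
  [[0.03,0,-0.08],[0.08,0.43,0],1],
  [[0.02,0,-0.08],[0.07,0.42,0],1],
  [[0,0,0],[0,0,0],1],
  [[0,0,0],[0,0,0],1],
])

```text
time: 12.8
position: [0.5131, 0.1363, 0.0527]
ee_rot: [[-0.0, 0.188, 0.982], [-0.002, 0.982, -0.188], [-1.0, -0.002, 0.0]]
force: [9.1, -1.4, 4.3]
finger_gap: 0.355
```

```bash
python3 - <<'E'
from h import *
import pickle
o=robot.get_obs();rep(o);pickle.dump(o,open("w12.pkl","wb"))
im=imaging.grab_frame("wrist");cv2.imwrite("pics/w12raw.png",im[:,:,::-1]);cv2.imwrite("pics/w12.png",cv2.resize(im[60:330,120:400,::-1],None,fx=2.2,fy=2.2,interpolation=cv2.INTER_CUBIC))
E
```

```text
t 12.8 TCP_s mm [-2.   0.4 52.7] pitch 0.0 yawerr -0.5 ctr [-2.   0.4 57.9] nub [28.8  0.2 57.9] flatbot [-32.7   0.6  40.9] shoulderbot [26.3  0.2 40.9] F_s [9.2 0.2 4.3] gap 0.355
```

View pics/w12.png

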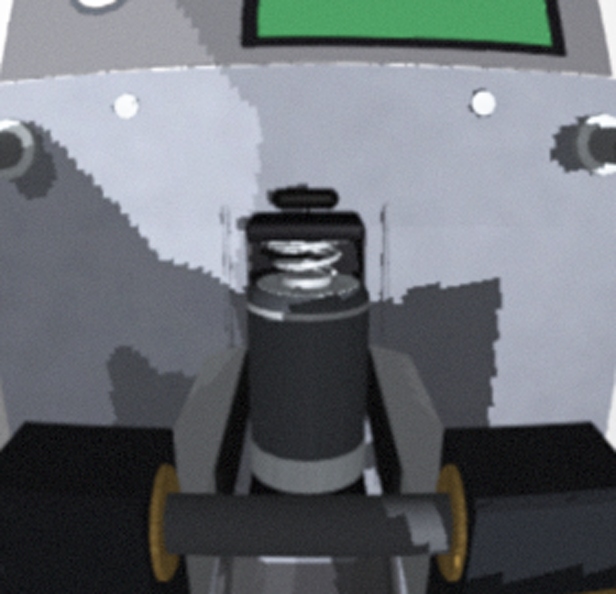

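>>> servo_tool([
  [[0.07,-0.025,-0.01],[0,0,0],1],
  [[0,0,0],[0,0,0],1],
  [[0,0,0],[0,0,0],0],
  [[0,0,0],[0,0,0],-0.5],
  [[0,0,0],[0,0,0],-0.5],
])

```text
time: 13.35
position: [0.5123, 0.1354, 0.0514]
ee_rot: [[-0.005, 0.187, 0.982], [-0.003, 0.982, -0.187], [-1.0, -0.004, -0.004]]
force: [-0.1, -0.3, -0.4]
finger_gap: 0.576
```

```bash
python3 - <<'E'
from h import *
o=robot.get_obs();rep(o)
E
```

```text
t 13.35 TCP_s mm [-2.6 -0.6 51.4] pitch -0.2 yawerr -0.4 ctr [-2.6 -0.6 56.6] nub [28.2 -0.8 56.5] flatbot [-33.4  -0.4  39.7] shoulderbot [25.6 -0.8 39.5] F_s [-0.  -0.3 -0.4] gap 0.576
```

>>> servo_tool([
  [[0,0,0.3],[0,0,0],-0.5],
  [[0,0,0.8],[0,0,0],-0.5],
  [[0,0,1],[0,0,0],-0.5],
  [[0,0,0.5],[0,0,0],1],
  [[0,0,0],[0,0,0],1],
])

```text
time: 13.85
position: [0.5138, 0.1357, 0.132]
ee_rot: [[-0.001, 0.188, 0.982], [-0.001, 0.982, -0.188], [-1.0, -0.001, -0.001]]
force: [0.1, -1.2, 0.1]
finger_gap: 0.612
```

```bash
python3 - <<'E'
from h import *
import pickle
o=robot.get_obs();rep(o);pickle.dump(o,open("w13.pkl","wb"))
im=imaging.grab_frame("wrist");cv2.imwrite("pics/w13raw.png",im[:,:,::-1]);cv2.imwrite("pics/w13.png",cv2.resize(im[60:330,120:400,::-1],None,fx=2.2,fy=2.2,interpolation=cv2.INTER_CUBIC))
im=imaging.grab_frame("scene");cv2.imwrite("pics/s13.png",cv2.resize(im[90:215,110:270,::-1],None,fx=4.7,fy=4.7,interpolation=cv2.INTER_CUBIC))
E
```

```text
t 13.85 TCP_s mm [ -1.2  -0.  132. ] pitch -0.0 yawerr -0.4 ctr [ -1.2  -0.  137.2] nub [ 29.5  -0.2 137.2] flatbot [-32.    0.2 120.2] shoulderbot [ 27.   -0.3 120.2] F_s [ 0.3 -1.2  0.1] gap 0.612
```

View pics/w13.png

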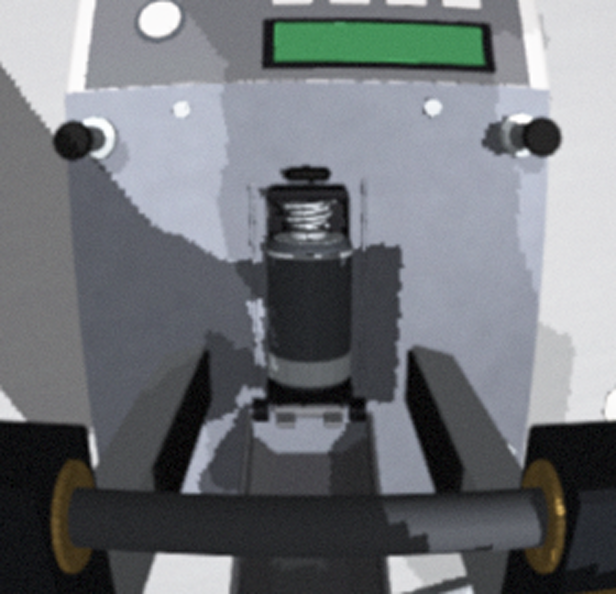

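View pics/s13.png

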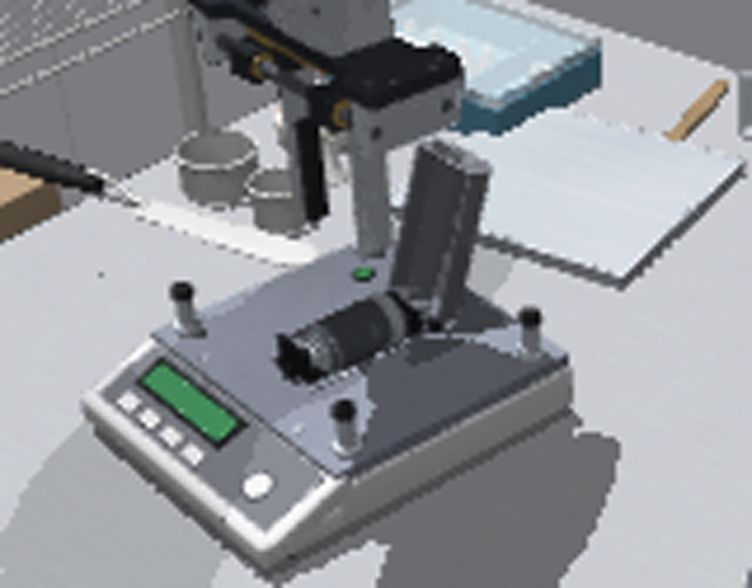

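>>> servo_tool([
  [[0.3,-0.055,0],[0,0,0],1],
  [[0.3,-0.055,0],[0,0,0],1],
  [[0,0,0],[0,0,0],1],
  [[0,0,0],[0,0,0],1],
  [[0,0,0],[0,0,0],1],
])

```text
time: 14.45
position: [0.5304, 0.1318, 0.1291]
ee_rot: [[-0.005, 0.188, 0.982], [-0.003, 0.982, -0.188], [-1.0, -0.004, -0.004]]
force: [-0.3, -0.4, -0.1]
finger_gap: 0.108
```

>>> servo_tool([
  [[0,0,-0.4],[0,0,0],1],
  [[0,0,-0.5],[0,0,0],1],
  [[0,0,-0.5],[0,0,0],1],
  [[0,0,-0.1],[0,0,0],1],
  [[0,0,0],[0,0,0],1],
])

```text
time: 14.95
position: [0.5301, 0.1318, 0.0838]
ee_rot: [[-0.006, 0.188, 0.982], [-0.004, 0.982, -0.188], [-1.0, -0.004, -0.005]]
force: [0.0, -0.6, 0.0]
finger_gap: 0.005
```

```bash
python3 - <<'E'
from h import *
o=robot.get_obs();rep(o)
E
```

```text
t 14.95 TCP_s mm [15.5 -0.9 83.8] pitch -0.3 yawerr -0.4 ctr [15.6 -0.9 89. ] nub [46.3 -1.1 88.8] flatbot [-15.3  -0.7  72.1] shoulderbot [43.7 -1.1 71.9] F_s [ 0.1 -0.6  0. ] gap 0.005
```

>>> servo_tool([
  [[0.07,0.02,-0.15],[0,0,0],1],
  [[0,0,-0.15],[0,0,0],1],
  [[0,0,-0.05],[0,0,0],1],
  [[0,0,0],[0,0,0],1],
  [[0,0,0],[0,0,0],1],
])

```text
time: 15.45
position: [0.5335, 0.1329, 0.075]
ee_rot: [[-0.003, 0.188, 0.982], [-0.002, 0.982, -0.188], [-1.0, -0.003, -0.002]]
force: [-3.5, -0.5, 15.4]
finger_gap: 0.003
```

>>> servo_tool([
  [[0,0,0.5],[0,0,0],1],
  [[-0.5,0,1],[0,0,0],1],
  [[-0.5,0,1],[0,0,0],1],
  [[-0.5,0,1],[0,0,0],1],
  [[0,0,0.3],[0,0,0],1],
])

```text
time: 15.95
position: [0.4876, 0.133, 0.1908]
ee_rot: [[-0.001, 0.187, 0.982], [-0.001, 0.982, -0.187], [-1.0, -0.001, -0.001]]
force: [-0.3, 0.3, 0.2]
finger_gap: 0.004
```

```bash
python3 - <<'E'
from h import *
import pickle
o=robot.get_obs();rep(o);pickle.dump(o,open("w14.pkl","wb"))
im=imaging.grab_frame("wrist");cv2.imwrite("pics/w14raw.png",im[:,:,::-1]);cv2.imwrite("pics/w14.png",cv2.resize(im[60:330,120:400,::-1],None,fx=2.2,fy=2.2,interpolation=cv2.INTER_CUBIC))
im=imaging.grab_frame("scene");cv2.imwrite("pics/s14raw.png",im[:,:,::-1]);cv2.imwrite("pics/s14.png",cv2.resize(im[90:215,110:270,::-1],None,fx=4.7,fy=4.7,interpolation=cv2.INTER_CUBIC))
E
```

```text
t 15.95 TCP_s mm [-26.5  -7.4 190.8] pitch -0.1 yawerr -0.4 ctr [-26.5  -7.4 196. ] nub [  4.3  -7.6 196. ] flatbot [-57.2  -7.2 179. ] shoulderbot [  1.8  -7.6 179. ] F_s [-0.3  0.2  0.2] gap 0.004
```

View pics/w14.png

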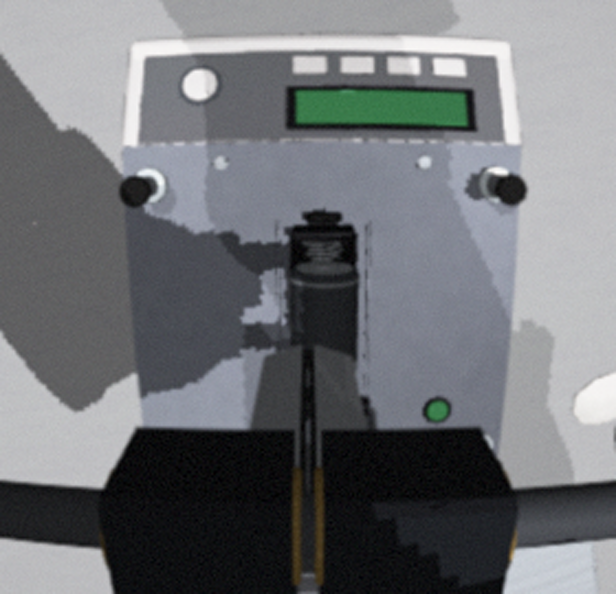

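View pics/s14.png

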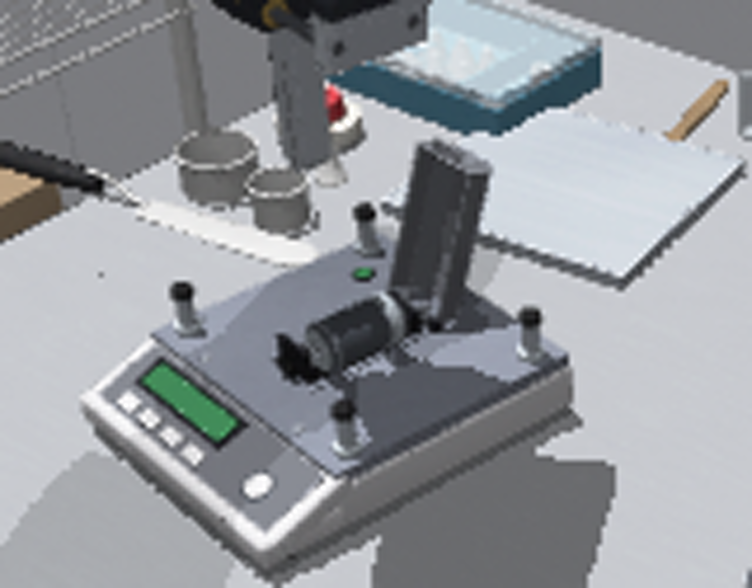

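```bash
python3 - <<'E'
from h import *
im=cv2.imread("pics/s14.png")
px=lambda P:((proj("scene",P)-[110,90]+.4)*4.7).round().astype(int)
h=cv2.convexHull(px(cyl(S0[0],S0[1],S0[2],.058)));cv2.polylines(im,[h],True,(0,0,255))
for th,col in [(1.9,(255,0,0)),(2.05,(0,255,0)),(2.2,(0,255,255))]:
    c,s=np.cos(th),np.sin(th)
    for out in (0,.0255):
      P=[[.045-.105*c+out*s,y,.054+.105*s+out*c] for y in (-.027,.027)]
      q=px(s2w(S0,P));cv2.line(im,tuple(map(int,q[0])),tuple(map(int,q[1])),col)
for P in [[.03075,0,.065],[-.072,.086,.083],[-.072,-.086,.083],[.072,.086,.083],[.072,-.086,.083],[.045,.027,.054],[.045,-.027,.054]]:
    cv2.circle(im,tuple(map(int,px(s2w(S0,P))[0])),3,(255,0,255),1)
cv2.imwrite("pics/s14o.png",im)
E
```

```text
(no output)
```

View pics/s14o.png

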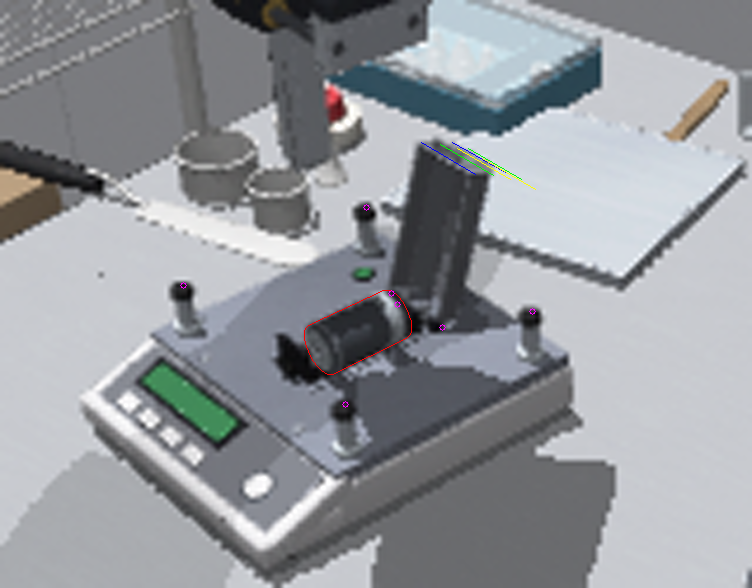

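>>> servo_tool([
  [[0.6,-0.1,0.5],[0,0,0],1],
  [[1,-0.15,0.1],[0,0,0],1],
  [[1,-0.15,0],[0,0,0],1],
  [[1,-0.15,0],[0,0,0],1],
  [[1,-0.15,0],[0,0,0],1],
])

```text
time: 16.55
position: [0.627, 0.1112, 0.2039]
ee_rot: [[-0.006, 0.187, 0.982], [-0.004, 0.982, -0.187], [-1.0, -0.005, -0.005]]
force: [0.5, 0.4, 0.5]
finger_gap: 0.007
```

>>> servo_tool([
  [[0.6,0,0],[0,0,0],1],
  [[0,0,0],[0,0,0],1],
  [[0,0,-1],[0,0,0],1],
  [[0,0,-1],[0,0,0],1],
  [[0,0,0],[0,0,0],1],
])

```text
time: 17.05
position: [0.6409, 0.1112, 0.1412]
ee_rot: [[-0.011, 0.187, 0.982], [-0.005, 0.982, -0.187], [-1.0, -0.007, -0.01]]
force: [0.3, 0.2, 0.4]
finger_gap: 0.007
```

```bash
python3 - <<'E'
from h import *
o=robot.get_obs();rep(o);print(o["joints"].round(1))
im=imaging.grab_frame("scene");cv2.imwrite("pics/s15.png",cv2.resize(im[60:215,110:270,::-1],None,fx=3.8,fy=3.8,interpolation=cv2.INTER_CUBIC))
E
```

```text
t 17.05 TCP_s mm [128.2  -1.2 141.2] pitch -0.6 yawerr -0.4 ctr [128.2  -1.2 146.4] nub [159.   -1.4 146.1] flatbot [ 97.3  -1.1 129.7] shoulderbot [156.3  -1.5 129.1] F_s [0.3 0.2 0.4] gap 0.007
[-29.1  26.8  18.2  99.   -9.6  56.5  71.9]
```

View pics/s15.png

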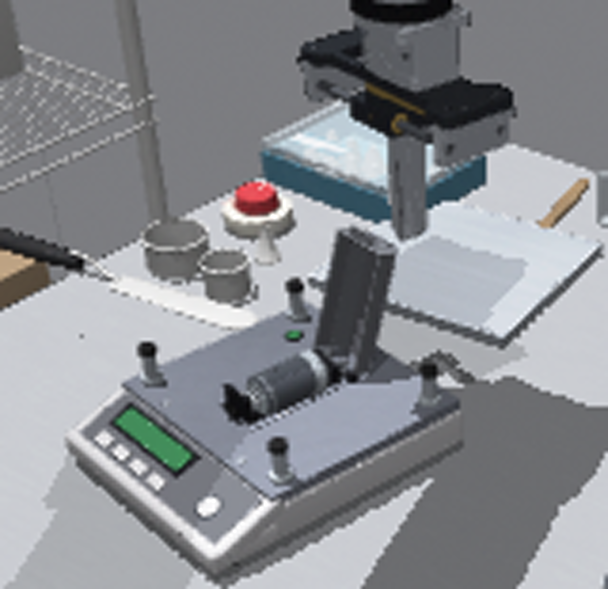

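>>> servo_tool([
  [[-0.2,0.08,-0.4],[0,0,0],1],
  [[-0.4,0.07,0],[0,0,0],1],
  [[-0.4,0.07,0],[0,0,0],1],
  [[-0.4,0.07,0],[0,0,0],1],
  [[-0.4,0.07,0],[0,0,0],1],
])

```text
time: 17.6
position: [0.5888, 0.1227, 0.1347]
ee_rot: [[-0.003, 0.187, 0.982], [-0.002, 0.982, -0.187], [-1.0, -0.003, -0.003]]
force: [1.2, 0.4, 0.9]
finger_gap: 0.006
```

```bash
python3 - <<'E'
from h import *
o=robot.get_obs();rep(o)
im=imaging.grab_frame("scene");cv2.imwrite("pics/s16.png",cv2.resize(im[60:215,110:270,::-1],None,fx=3.8,fy=3.8,interpolation=cv2.INTER_CUBIC))
E
```

```text
t 17.6 TCP_s mm [ 74.8   0.8 134.7] pitch -0.2 yawerr -0.4 ctr [ 74.9   0.8 139.9] nub [105.6   0.6 139.8] flatbot [ 44.1   1.  123. ] shoulderbot [103.1   0.5 122.8] F_s [1.1 0.6 0.9] gap 0.006
```

View pics/s16.png

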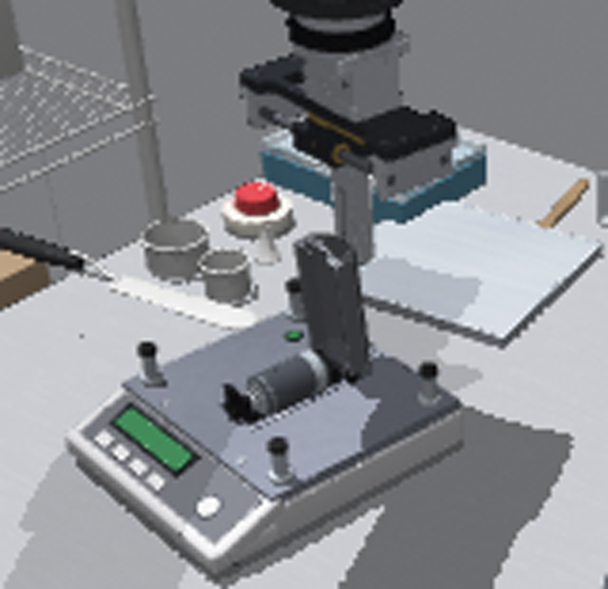

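>>> servo_tool([
  [[-0.49,0.08,0.17],[0,0,0],1],
  [[-0.49,0.08,0.17],[0,0,0],1],
  [[-0.46,0.08,0],[0,0,0],1],
  [[-0.39,0.07,-0.13],[0,0,0],1],
  [[-0.36,0.06,-0.2],[0,0,0],1],
])

```text
time: 18.15
position: [0.523, 0.1339, 0.1342]
ee_rot: [[-0.004, 0.187, 0.982], [-0.002, 0.982, -0.187], [-1.0, -0.003, -0.003]]
force: [0.6, 0.3, 0.4]
finger_gap: 0.002
```

```bash
python3 - <<'E'
from h import *
o=robot.get_obs();rep(o)
im=imaging.grab_frame("scene");cv2.imwrite("pics/s17.png",cv2.resize(im[60:215,110:270,::-1],None,fx=3.8,fy=3.8,interpolation=cv2.INTER_CUBIC))
E
```

```text
t 18.15 TCP_s mm [  8.2  -0.2 134.2] pitch -0.2 yawerr -0.4 ctr [  8.2  -0.2 139.4] nub [ 38.9  -0.4 139.3] flatbot [-22.6  -0.  122.5] shoulderbot [ 36.4  -0.4 122.3] F_s [0.5 0.4 0.4] gap 0.002
```

View pics/s17.png

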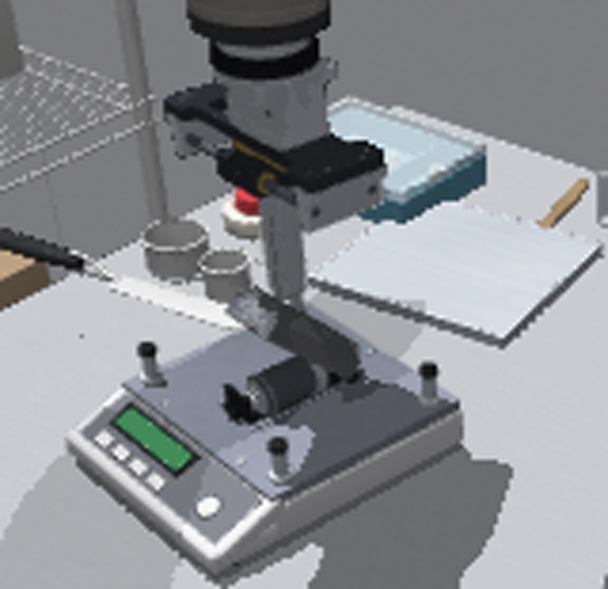

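>>> servo_tool([
  [[-0.33,0.06,-0.2],[0,0,0],1],
  [[-0.33,0.06,-0.25],[0,0,0],1],
  [[-0.3,0.06,-0.3],[0,0,0],1],
  [[-0.26,0.05,-0.33],[0,0,0],1],
  [[-0.25,0.04,-0.2],[0,0,0],1],
])

```text
time: 18.7
position: [0.4788, 0.1416, 0.0947]
ee_rot: [[-0.005, 0.187, 0.982], [-0.003, 0.982, -0.187], [-1.0, -0.004, -0.005]]
force: [0.6, -0.1, 0.5]
finger_gap: 0.004
```

```bash
python3 - <<'E'
from h import *
o=robot.get_obs();rep(o)
im=imaging.grab_frame("scene");cv2.imwrite("pics/s18.png",cv2.resize(im[60:215,110:270,::-1],None,fx=3.8,fy=3.8,interpolation=cv2.INTER_CUBIC))
E
```

```text
t 18.7 TCP_s mm [-36.7  -0.6  94.7] pitch -0.3 yawerr -0.4 ctr [-36.6  -0.5  99.9] nub [-5.9 -0.8 99.7] flatbot [-67.5  -0.4  83. ] shoulderbot [-8.5 -0.8 82.7] F_s [0.6 0.  0.5] gap 0.004
```

View pics/s18.png

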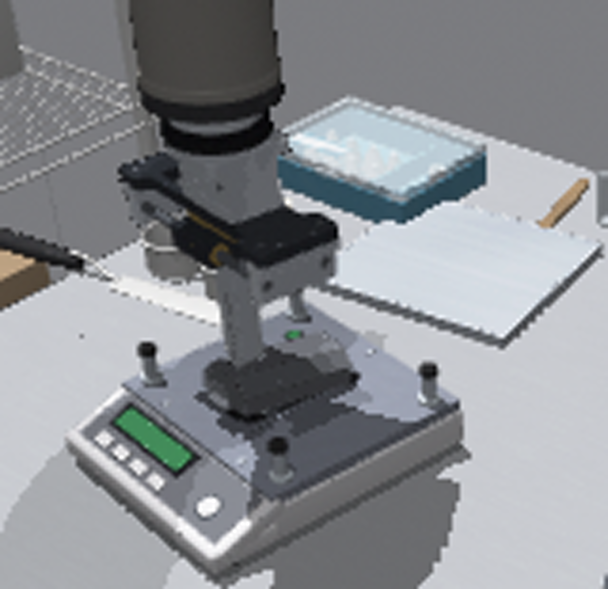

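>>> servo_tool([
  [[-0.2,0.04,0],[0,0,0],1],
  [[-0.17,0.03,-0.1],[0,0,0],1],
  [[0,0,-0.15],[0,0,0],1],
  [[0,0,-0.1],[0,0,0],1],
  [[0,0,0],[0,0,0],1],
])

```text
time: 19.25
position: [0.4688, 0.1436, 0.085]
ee_rot: [[-0.005, 0.188, 0.982], [-0.003, 0.982, -0.188], [-1.0, -0.004, -0.004]]
force: [0.7, 0.4, 0.4]
finger_gap: 0.004
```

```bash
python3 - <<'E'
from h import *
o=robot.get_obs();rep(o)
E
```

```text
t 19.25 TCP_s mm [-46.9  -0.4  85. ] pitch -0.2 yawerr -0.4 ctr [-46.8  -0.3  90.2] nub [-16.1  -0.6  90.1] flatbot [-77.7  -0.2  73.4] shoulderbot [-18.7  -0.6  73.1] F_s [0.6 0.5 0.4] gap 0.004
```

>>> servo_tool([
  [[0,0,-0.1],[0,0,0],1],
  [[0,0,-0.07],[0,0,0],1],
  [[0,0,-0.05],[0,0,0],1],
  [[0,0,-0.03],[0,0,0],1],
  [[0,0,0],[0,0,0],1],
])

```text
time: 19.75
position: [0.4689, 0.1438, 0.0787]
ee_rot: [[-0.004, 0.188, 0.982], [-0.002, 0.982, -0.188], [-1.0, -0.003, -0.004]]
force: [-7.6, -1.9, 26.7]
finger_gap: 0.003
```

>>> servo_tool([
  [[0,0,0.3],[0,0,0],1],
  [[0,0,1],[0,0,0],1],
  [[0,0,1],[0,0,0],1],
  [[-0.3,0.6,1],[0,0,0],1],
  [[-0.3,1,1],[0,0,0],1],
])

```text
time: 20.25
position: [0.4509, 0.1905, 0.2082]
ee_rot: [[-0.004, 0.191, 0.982], [-0.003, 0.982, -0.191], [-1.0, -0.004, -0.003]]
force: [0.2, 0.8, -0.8]
finger_gap: 0.006
```

>>> servo_tool([
  [[0,1,0],[0,0,0],1],
  [[0,1,0],[0,0,0],1],
  [[0,1,0],[0,0,0],1],
  [[0,0.5,0],[0,0,0],1],
  [[0,0,0],[0,0,0],1],
])

```text
time: 20.75
position: [0.4505, 0.2982, 0.2065]
ee_rot: [[-0.005, 0.185, 0.983], [-0.003, 0.983, -0.185], [-1.0, -0.004, -0.004]]
force: [0.5, 0.0, -0.7]
finger_gap: 0.001
```

```bash
python3 - <<'E'
from h import *
o=robot.get_obs();rep(o)
im=imaging.grab_frame("scene")[:,:,::-1].copy();cv2.imwrite("pics/s19f.png",im)
c=cv2.resize(im[110:215,110:250],None,fx=5.5,fy=5.5,interpolation=cv2.INTER_CUBIC)
cv2.imwrite("pics/s19.png",c.copy())
px=lambda P:((proj("scene",P)-[110,110]+.4)*5.5).round().astype(int)
for th,col in [(0,(0,255,0)),(.08,(0,0,255))]:
    cc,s=np.cos(th),np.sin(th)
    P=[[.045-l*cc+u*s,y,.054+l*s+u*cc] for l,y,u in [(.105,-.027,.0255),(.105,.027,.0255),(.105,-.027,0),(.105,.027,0)]]
    q=px(s2w(S0,P))
    for a,b in [(0,1),(2,3)]: cv2.line(c,tuple(map(int,q[a])),tuple(map(int,q[b])),col)
cv2.imwrite("pics/s19o.png",c)
im=imaging.grab_frame("top")[:,:,::-1];cv2.imwrite("pics/t19.png",im)
im=imaging.grab_frame("wrist")[:,:,::-1];cv2.imwrite("pics/w19.png",im)
E
```

```text
t 20.75 TCP_s mm [-92.8 148.4 206.5] pitch -0.2 yawerr -0.3 ctr [-92.8 148.4 211.7] nub [-62.  148.3 211.6] flatbot [-123.6  148.5  194.9] shoulderbot [-64.6 148.2 194.6] F_s [ 0.5  0.1 -0.7] gap 0.001
```

View pics/s19.png

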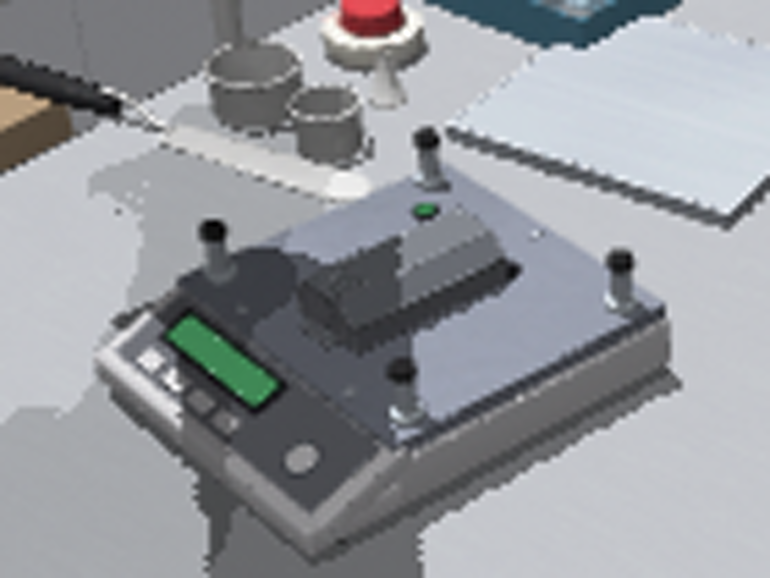

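View pics/s19o.png

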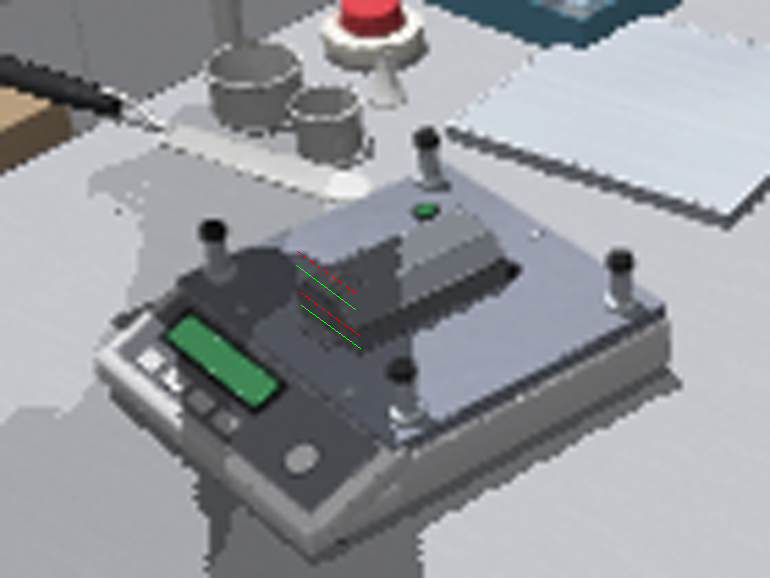

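View pics/s19f.png

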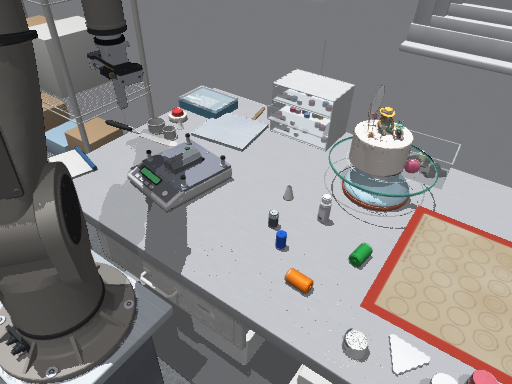

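View pics/w19.png

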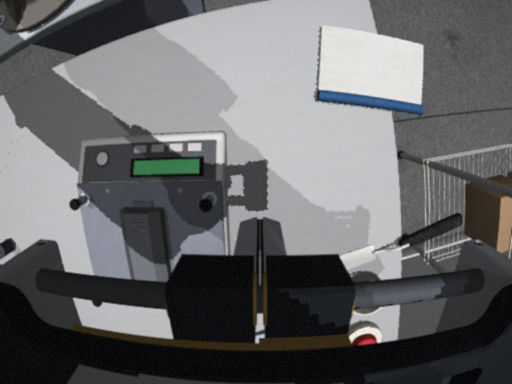

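```bash
python3 - <<'E'
from cell import robot
print(robot.sign_off())
E
```

```text
the job is handed in; nothing more can be done
None
```

The larger cell is in the cradle, the cover is pressed shut, and the job was handed in at about 21 s of the 53 s allowed. No verdict came back, and I could not read the spring and cover joint values directly.

- **Cell:** I put it in flat end first, pushed back the spring (about 8–9 N on the wrist), and levelled it onto the floor of the cradle. I then let go and pressed the nub end down with about 15 N. The fingertips stopped at a height of 75 mm, which is the top of a seated cell. The scene picture taken with the cover still open matched a seated cell's outline.
- **Cover:** I swung it over from behind and pressed its free end with about 27 N. The fingertips stopped at 78.7 mm against the 79.5 mm listed for a shut cover. The last scene picture fits a shut cover and not one held 0.08 rad open.
- **Bystanders:** The small cell, nozzle and bottle stand upright where they were. The arm is clear of everything and reads no contact force.

**What went wrong:** On the first grasp I lifted before the fingers had closed. The cell stayed where it was and the second grasp held.

**Where checks disagreed:** The cameras put the scale up to 4 mm apart sideways. I used the wrist camera's value, and the contact forces and a close view over the cradle agreed with it.

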